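# Show a microscope eyepiece to the inspection camera

## Task

Fold the half-open lid of the dark grey spares case back until it leans just past upright (about 105 degrees open), then take the microscope eyepiece out of the case and hold it up to the small inspection camera for a dust check: its lower end faces the lens squarely, centred in front of it, with about 100 mm between lens and eyepiece. Finish while still holding it there, steady; do not touch the camera or its stand, leave the screw pot in its recess, and do not shift the things standing round.

Things in the scene. Friction and masses are not known exactly. Their poses are not given: they have to be found in the camera images.
- lid (a joint): opening angle of the case's flat dark grey lid, rad: 0 shut (level), 1.57 upright, 2.5 its stop, folded back. Stiff hinge (friction 0.22 N m, some 2 N at the front edge): stays where left. Lid 150 mm from hinge to front edge, 230 mm along the hinge, 5 mm thick; a thumb tab 50 mm wide stands 10 mm out from the middle of the front edge.
- lid_hinge (a point): middle of the lid's hinge line, on the far upper rim of the case, 65 mm above the worktop. Axes of the case: x level, square to the hinge, from the case's front to the hinge (the shut lid reaches from here along -x, and opens upward and over towards +x); y along the hinge; z up
- insert_mid (a point): middle of the upper face of the grey insert in the case, 22 mm above the worktop, axes as lid_hinge. Two round recesses, 36 mm across and 12 mm deep, lie 45 mm from here along +y and -y. The case is fixed to the worktop, 150 mm (x) by 230 mm (y) outside, walls 5 mm thick and 62 mm high, open on top; its middle is 10 mm from here along +x.
- lid_edge (a point): tip of the thumb tab in the middle of the lid's front edge, 160 mm from the hinge line; moves with the lid
- eyepiece_mid (a point): centre (half-way up) of the loose black eyepiece, round, 30 mm across at its widest (the rim at the upper end), narrower lower down, 42 mm high, about 50 g. z is its axis, from the lower end up to the upper end. It stands upright in either recess, its lower end 10 mm, its upper end 52 mm above the worktop.
- screw_pot_mid (a point): centre (half-way up) of the loose white screw pot with a black ribbed lid, round, 33 mm across, 49 mm high, standing upright in the other recess, its foot 10 mm above the worktop
- camera: black inspection camera head on a small fixed stand. Origin: centre of the lens's front face, 110 mm above the worktop. z: the way it looks, out of the lens, rising 55 degrees above level, back towards the robot; y: level, sideways. Head 46 (x) by 64 (y) by 38 (z) mm behind the lens face, lens 32 mm across. Thin column and round foot 90 mm across below.
- petri_mid (a point): centre of a loose covered petri dish, 61 mm across, 15 mm high, lying on the worktop; leave alone
- timer_mid (a point): centre of a loose white timer, 55x66x34 mm, standing on the worktop; leave alone
- jar_mid (a point): centre of a loose clear specimen jar with a pale lid, 56 mm across, 72 mm high, standing on the worktop; leave alone
- onion_mid (a point): centre of a loose onion, 60 mm across, 71 mm high, standing on the worktop; leave alone
Things that resemble listed ones, but are neither listed nor needed, are in the scene too. What is shaped like the part that bears camera but purple is not meant.

How it is judged:
By the outcome, as a careful person would: the job done as asked, in the order asked, and still so for the second after the job is handed in, while the arm keeps its last pose, push and grip.
It also fails if it takes over 64 s, if anything falls off the work surface, if the arm or the gripper's body presses on something with over 40 N, if the wrist force passes 120 N, or if a joint passes its speed limit or range.

## Robot

A 7-joint arm with a two-finger parallel gripper is mounted at the origin on a cart in front of the work surface, level with it; the furniture and walls round the work are solid. World frame = base frame: x ahead of the robot, y to its left, z up, the work surface at z = 0. Lengths are in m, angles in rad, forces in N, time in s.
With the tool pointing down it reaches from about 0.4 to 0.875 m from the base axis. Payload 4.4 kg.
Tool frame: the origin (TCP) lies at the very end of the fingers, on their centre line; the grasp point (between the pads) lies 19 mm behind it; z points along the fingers, x is the direction in which the jaws open and shut, and the axes are right-handed (so a half turn about z gives the same grasp; the last joint's range is limited). The gripper opens to 85 mm and grips with 20 to 120 N. Pads are 22 mm wide; open, the fingers measure 114 mm over their backs; the gripper's body (76 mm by 85 mm) begins 54 mm behind the grasp point. The pads swing forward as they close: fully open they stand 13 mm farther back than shut.
Start: joints at [-0.066, 0.628, 0.038, 1.517, -0.027, 0.996, -0.02], TCP at [0.65, 0, 0.193] pointing down, gripper open.
Joint ranges: [-3.06, 3.06], [-0.37, 2.12], [-1.25, 1.32], [0.18, 2.47], [-1.1, 4.24], [0.23, 1.98], [-2.94, 2.94]. Speed limits (rad/s): [2.57, 2.57, 3.14, 3.14, 3.14, 3.14, 3.14].

## Interface

Orientations are given as a rotation vector (axis times angle).
In Python, from cell import sense, grab_frame, hand_in gives the robot as it stands.
- The arm moves only by the shell command python3 -m crank 'ROWS' [FORCE]. ROWS is JSON, a list of rows, each a list of 3 entries, a list of its own where there are three numbers: the closure in counts, from 0 (fully open) to 255 (shut), then the shift along the tool's x, y, z in m, then the turn, a rotation vector about the tool's x, y, z in rad. In form: [[grip, [x, y, z], [rx, ry, rz]], ...]. A call has 1 to 5 rows; each row shifts and turns the commanded pose from where the row before left it, along the tool's axes as they then stand; what a row does not reach is not made up. A row lasts 1/12 s, in which the tool goes at most 41.7 mm and 7.16 degrees, less where a joint would pass 70% of its speed; a pose out of reach is approached as far as the arm can. A call is refused whole if a number of a shift passes 0.0417 or a number of a turn 0.125, either way. A call with a gripper value outside its range is refused whole. The fingers move at their own pace and stop on an object; FORCE is the grip in N (left out, the last holds). Time passes only in rows, so rows that do not move let the fingers close. It gives the time, the measured TCP pose, the force and the opening at its end, in the units of the state.
- sense(): the state, without advancing time (a new reading comes with each control period).
- grab_frame(name): name is "scene" or "side" or "wrist"; returns a dict with "color" (384x512x3 uint8, blue, green, red), "vfov" (degrees; the focal length in pixels is half the picture's height over the tangent of half this angle, whatever the lens; pixels are square), "cx", "cy" (the principal point, pixels), "pose" (4x4, takes a point from camera to world coordinates). Camera axes: x right, y down, z forward; pixel columns grow to the right and rows downward; lengths in m; the calibration is good to about 2 mm. The wrist camera is an equidistant fisheye: a pixel r from the principal point sees the ray r / f radians off the axis. A picture is of the moment at which its call begins. There is no depth.
- hand_in(): hands the job in, once; it reports no verdict.
The state is a dict: "time": time; "joint_positions": joint angles; "joint_vel": joint speeds; "effort": joint torques, N m; "eef_pos": TCP position; "ee_rot": TCP orientation; "ft_force": force on the tool from outside, world axes, zero at the start; "ft_torque": the same for the moment, N m; "opening": finger opening in m.
Only numpy, scipy, OpenCV 4.12 (cv2) and the standard library are available. Lean on these libraries where they do the work, as an engineer would, in place of code of your own. Each camera call takes 0.05 s, during which the arm holds its last target.

## Working session

There is one attempt and no reset: what is moved stays moved. The work goes in short steps, Python scripts to look and compute and a shell command to move; the robot and the scene stay as the last step left them, time stands still between calls to the robot, and variables do not carry over. Pictures are saved under pics/ and viewed, and the job is handed in when it is done.

```bash
ls; mkdir -p pics; python3 - <<'E'
from cell import sense, grab_frame
import cv2
s=sense(); print(s)
for n in ("scene","side","wrist"):
    f=grab_frame(n); cv2.imwrite(f"pics/a_{n}.png",f["color"]); print(n,f["vfov"],f["cx"],f["cy"],f["pose"].round(4).tolist() if hasattr(f["pose"],"round") else f["pose"])
E
```

```text
pics
{'time': 0.0, 'joint_positions': array([-0.06579959,  0.62934053,  0.03841108,  1.51838561, -0.02695867,
        0.99630189, -0.02001388]), 'joint_vel': array([ 1.23732326e-03, -5.69221255e-04,  9.43440640e-05, -1.47387320e-04,
        2.05621341e-03,  2.71548102e-03,  2.54529919e-03]), 'effort': array([-1.11932164e-03, -5.63405585e+01,  1.22606792e+00, -1.93450052e+01,
        1.09587883e-02,  1.05136272e-02, -8.84369996e-06]), 'eef_pos': array([6.49290161e-01, 3.25469328e-05, 1.91886609e-01]), 'ee_rot': array([ 3.14154918e+00,  5.14815746e-05, -3.01226868e-03]), 'ft_force': array([-0.22631167,  0.12156444,  0.34642121]), 'ft_torque': array([-0.03430029,  0.01224809,  0.01797036]), 'opening': 0.0852040622418659}
scene 43.6579012488619 254.76287952484165 187.97373371007484 [[0.7608, -0.476, 0.4412, 0.1488], [-0.6489, -0.5701, 0.5039, -0.5337], [0.0117, -0.6697, -0.7426, 0.8686], [0.0, 0.0, 0.0, 1.0]]
side 46.34239984291988 257.5301472228173 198.60540096309245 [[0.9444, -0.2032, 0.2587, 0.3273], [-0.3289, -0.5754, 0.7488, -0.8923], [-0.0034, -0.7922, -0.6102, 0.7793], [0.0, 0.0, 0.0, 1.0]]
wrist 65.70646984690485 256.54455824125347 186.66847432327393 [[1.0, 0.0001, -0.0011, 0.6493], [-0.0002, -0.96, -0.2801, 0.0715], [-0.0011, 0.2801, -0.96, 0.3728], [0.0, 0.0, 0.0, 1.0]]
```

View pics/a_scene.png

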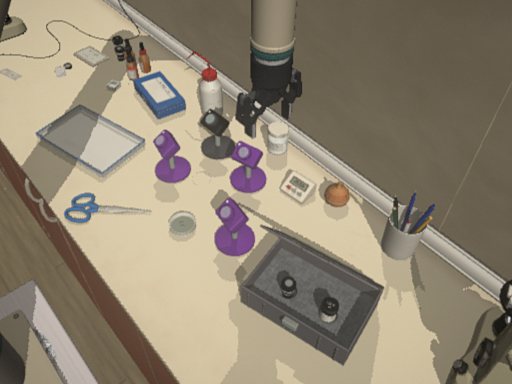

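View pics/a_side.png

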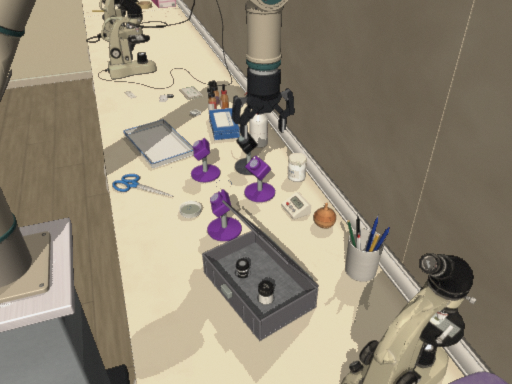

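View pics/a_wrist.png

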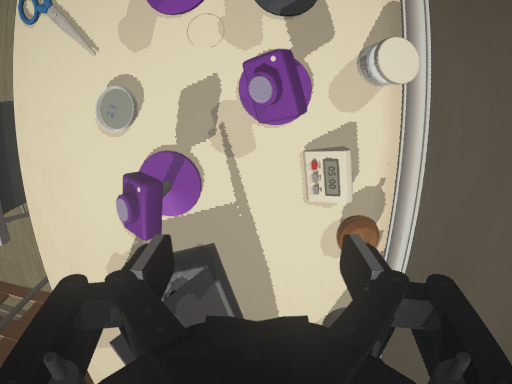

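```bash
python3 - <<'E'
import cv2
a=cv2.imread("pics/a_scene.png"); b=cv2.imread("pics/a_side.png")
cv2.imwrite("pics/z1.png",cv2.resize(a[180:370,210:400],(760,600)[:1]*2 if 0 else (600,600),interpolation=cv2.INTER_CUBIC))
cv2.imwrite("pics/z2.png",cv2.resize(b[180:350,180:350],(600,600),interpolation=cv2.INTER_CUBIC))
cv2.imwrite("pics/z3.png",cv2.resize(a[80:200,140:300],(800,600),interpolation=cv2.INTER_CUBIC))
E
```

```text
(no output)
```

View pics/z1.png

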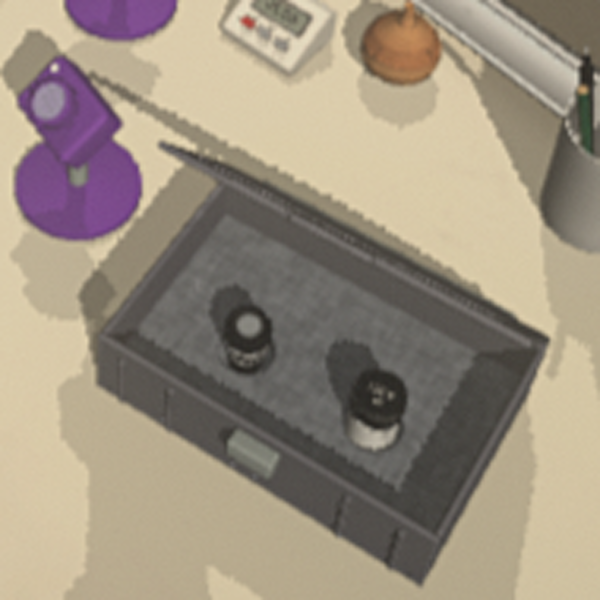

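View pics/z2.png

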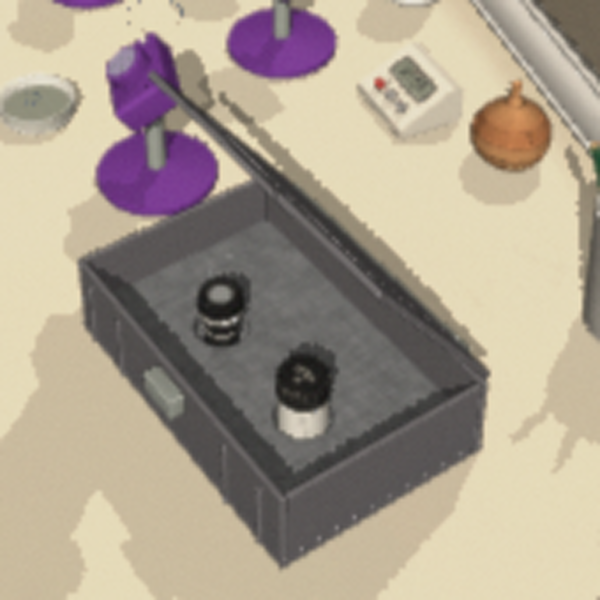

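View pics/z3.png

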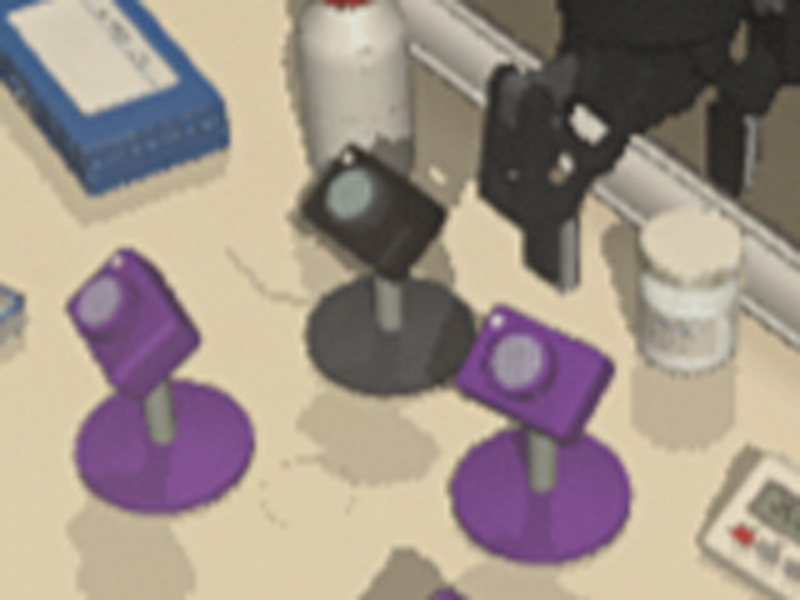

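```bash
cat > h.py <<'E'
import numpy as np, cv2
from cell import sense, grab_frame
from scipy.spatial.transform import Rotation as R
def ray(f,u,v,fish=False):
    fl=384/2/np.tan(np.radians(f["vfov"]/2))
    x=(u-f["cx"])/fl; y=(v-f["cy"])/fl
    if fish:
        r=np.hypot(x,y); d=np.array([np.sin(r)*x/r,np.sin(r)*y/r,np.cos(r)])
    else: d=np.array([x,y,1.])
    P=np.array(f["pose"]); d=P[:3,:3]@d
    return P[:3,3],d/np.linalg.norm(d)
def onz(f,u,v,z,fish=False):
    o,d=ray(f,u,v,fish); return o+d*(z-o[2])/d[2]
def tri(*rays):
    A=sum(np.eye(3)-np.outer(d,d) for o,d in rays); b=sum((np.eye(3)-np.outer(d,d))@o for o,d in rays)
    p=np.linalg.solve(A,b); return p,[np.linalg.norm(np.cross(p-o,d)) for o,d in rays]
def proj(f,p,fish=False):
    P=np.array(f["pose"]); c=P[:3,:3].T@(np.asarray(p)-P[:3,3]); fl=384/2/np.tan(np.radians(f["vfov"]/2))
    if fish:
        n=np.hypot(c[0],c[1]); th=np.arctan2(n,c[2]); return f["cx"]+fl*th*c[0]/n, f["cy"]+fl*th*c[1]/n
    return f["cx"]+fl*c[0]/c[2], f["cy"]+fl*c[1]/c[2]
E
python3 - <<'E'
from h import *
import pickle
np.set_printoptions(precision=4,suppress=True)
S=grab_frame("scene");T=grab_frame("side");W=grab_frame("wrist")
pickle.dump((S,T,W),open("f0.pkl","wb"))
for n,a,b,z in [("NL",(241.7,289.2),(202.7,254.2),.062),("NR",(346.8,351),(260.7,320.2),.062),("FR",(382.6,288.3),(317.4,286.2),.062),("FL",(281.2,237),(255.1,231),.062),("eye",(288.5,282.3),(242.6,262.7),.052),("pot",(329.7,303.5),(265.8,286.2),.059)]:
    print(n,onz(S,*a,z),onz(T,*b,z),tri(ray(S,*a),ray(T,*b)))
a=S["color"];b=T["color"]
cv2.imwrite("pics/z4.png",cv2.resize(b[110:200,200:320],(800,600),interpolation=cv2.INTER_CUBIC))
E
```

```text
NL [ 0.4406 -0.1678  0.062 ] [ 0.4469 -0.1652  0.062 ] (array([ 0.4444, -0.1653,  0.06  ]), [np.float64(0.0030228407966975805), np.float64(0.003022840796697646)])
NR [ 0.5032 -0.3792  0.062 ] [ 0.5101 -0.3789  0.062 ] (array([ 0.5085, -0.3771,  0.0571]), [np.float64(0.002958959292448183), np.float64(0.0029589592924481015)])
FR [ 0.6481 -0.3397  0.062 ] [ 0.6506 -0.3369  0.062 ] (array([ 0.648 , -0.3398,  0.0645]), [np.float64(0.0013543613465966623), np.float64(0.0013543613465966681)])
FL [ 0.5812 -0.1258  0.062 ] [ 0.584  -0.1302  0.062 ] (array([ 0.5868, -0.1209,  0.0528]), [np.float64(0.0005309177030767147), np.float64(0.000530917703077062)])
eye [ 0.5237 -0.2102  0.052 ] [ 0.5265 -0.211   0.052 ] (array([ 0.5266, -0.2082,  0.0482]), [np.float64(0.0010442298611417335), np.float64(0.0010442298611418198)])
pot [ 0.5485 -0.2958  0.059 ] [ 0.5498 -0.2987  0.059 ] (array([ 0.5515, -0.2941,  0.0533]), [np.float64(0.00012544393176835023), np.float64(0.00012544393176841566)])
```

View pics/z4.png

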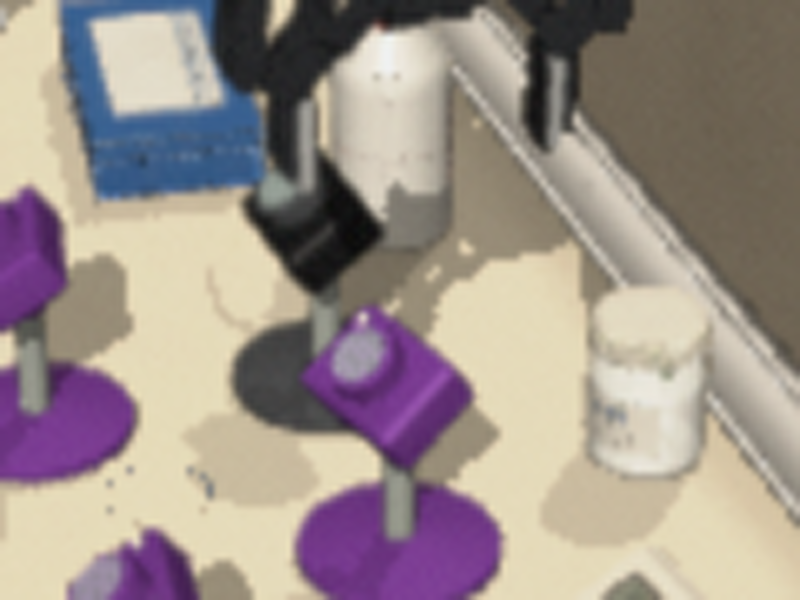

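```bash
python3 - <<'E'
from h import *
import pickle
np.set_printoptions(precision=4,suppress=True)
S,T,W=pickle.load(open("f0.pkl","rb"))
print("lens",onz(S,210,118.6,.11)," foot",onz(S,218,147.4,0.004),onz(T,248,166.7,.004))
xc=np.array([.961,.276,0]);yc=np.array([-.276,.961,0]);H=np.array([.6187,-.2305,.065])
p,e=tri(ray(S,261.3,225.9),ray(T,223.9,200.4));print("lidcorner",p,e,(p-H)@xc,(p-H)@yc,p[2]-.065)
for th in (45,50,55,60,65,70):
    c=H+.115*yc+.15*(-np.cos(np.radians(th))*xc+np.sin(np.radians(th))*np.array([0,0,1]))
    print(th,c,np.round(proj(S,c),1),np.round(proj(T,c),1))
for n,a,z in [("petri",(182,222),.012),("timer",(298,184),.034),("onion",(336,195),.035),("jar",(278,126),.072),("pen",(402,225),.1)]: print(n,onz(S,*a,z))
E
```

```text
lens [0.6638 0.2252 0.11  ]  foot [0.6815 0.2241 0.004 ] [0.6815 0.2231 0.004 ]
lidcorner [ 0.507  -0.1454  0.1841] [np.float64(0.0018693013581751858), np.float64(0.0018693013581750156)] -0.08382976300985051 0.11256933132021447 0.11908169088653159
45 [ 0.485  -0.1493  0.1711] [253.8 237. ] [214.3 208.9]
50 [ 0.4943 -0.1466  0.1799] [256.8 230.4] [217.9 204.1]
55 [ 0.5043 -0.1437  0.1879] [260.  223.9] [221.8 199.5]
60 [ 0.5149 -0.1407  0.1949] [263.5 217.4] [226.  195.1]
65 [ 0.526  -0.1375  0.2009] [267.  211.1] [230.4 191. ]
70 [ 0.5377 -0.1341  0.206 ] [270.7 205.1] [235.  187.2]
petri [0.4646 0.0742 0.012 ]
timer [ 0.7314 -0.0233  0.034 ]
onion [ 0.7744 -0.1054  0.035 ]
jar [0.8046 0.1301 0.072 ]
pen [ 0.7691 -0.2804  0.1   ]
```

```bash
python3 -m crank '[[255,[0,0,-0.014],[0,0,0.125]],[255,[0,0,-0.014],[0,0,0.125]],[255,[0,0,-0.014],[0,0,0.125]],[255,[0,0,-0.014],[0,0,0.125]],[255,[0,0,-0.014],[0,0,0.125]]]' 40; python3 -m crank '[[255,[0,0,0],[0,0,0.125]],[255,[0,0,0],[0,0,0.125]],[255,[0,0,0],[0,0,0.125]],[255,[0,0,0],[0,0,0.125]],[255,[0,0,0],[0,0,0.125]]]'; python3 -m crank '[[255,[0,0,0],[0,0,0.041]],[255,[0,0,0],[0,0,0]]]'
cat > to.py <<'E'
import sys
from h import *
np.set_printoptions(precision=4,suppress=True)
def to(p,Rm=None):
    s=sense(); R0=R.from_rotvec(s["ee_rot"]); d=np.asarray(p)-s["eef_pos"]
    print("t",round(s["time"],2),"pos",s["eef_pos"],"shift tool",R0.inv().apply(d), "turn", None if Rm is None else (R0.inv()*Rm).as_rotvec(),"F",s["ft_force"],"op",s["opening"])
    print(R0.as_matrix())
E
python3 -c "
from to import *
to([.4986,-.265,.26])"
```

```text
time: 0.72
eef_pos: [0.6499, 0.0001, 0.2634]
ee_rot: [-2.986, 0.975, 0.0]
ft_force: [-0.1, -1.2, 0.1]
opening: 0.0262
time: 1.13
eef_pos: [0.6499, 0.0002, 0.2628]
ee_rot: [-2.542, 1.846, 0.0]
ft_force: [0.2, 0.1, -0.3]
opening: -0.0001
time: 1.3
eef_pos: [0.6499, 0.0003, 0.2626]
ee_rot: [2.509, -1.891, -0.0]
ft_force: [-0.2, 0.4, 0.7]
opening: -0.0003
t 1.3 pos [0.6499 0.0003 0.2626] shift tool [0.2133 0.2185 0.0027] turn None F [-0.1732  0.3689  0.711 ] op -0.0003197577503474938
[[ 0.2755 -0.9613 -0.0003]
 [-0.9613 -0.2755 -0.0002]
 [ 0.0001  0.0004 -1.    ]]
```

```bash
python3 -m crank '[[255,[0.0267,0.0273,0],[0,0,0]],[255,[0.0267,0.0273,0],[0,0,0]],[255,[0.0267,0.0273,0],[0,0,0]],[255,[0.0267,0.0273,0],[0,0,0]],[255,[0.0267,0.0273,0],[0,0,0]]]'; python3 -m crank '[[255,[0.0267,0.0273,0],[0,0,0]],[255,[0.0267,0.0273,0],[0,0,0]],[255,[0.0267,0.0273,0],[0,0,0]],[255,[0,0,0],[0,0,0]],[255,[0,0,0],[0,0,0]]]'
python3 - <<'E'
from h import *
import pickle
S=grab_frame("scene");T=grab_frame("side");W=grab_frame("wrist")
pickle.dump((S,T,W),open("f1.pkl","wb"))
a=S["color"][85:165,180:260];b=T["color"][120:190,210:280]
cv2.imwrite("pics/b1.png",np.hstack([cv2.resize(a,(400,400),interpolation=cv2.INTER_CUBIC),cv2.resize(b,(400,400),interpolation=cv2.INTER_CUBIC)]))
cv2.imwrite("pics/b2.png",S["color"]);cv2.imwrite("pics/b3.png",W["color"])
E
python3 -c "
from to import *
to([.4986,-.265,.26])"
```

```text
time: 1.72
eef_pos: [0.5546, -0.1673, 0.2629]
ee_rot: [-2.511, 1.887, -0.0]
ft_force: [-0.2, -0.5, 0.2]
opening: -0.0006
time: 2.13
eef_pos: [0.4974, -0.2684, 0.2632]
ee_rot: [2.505, -1.895, 0.001]
ft_force: [-0.1, 0.3, -0.4]
opening: -0.0001
t 2.28 pos [ 0.5001 -0.264   0.2627] shift tool [0.0005 0.0017 0.0027] turn None F [-0.0597  0.9813 -0.4787] op -8.276907094942641e-05
[[ 0.279  -0.9603  0.0004]
 [-0.9603 -0.279   0.0012]
 [-0.001  -0.0007 -1.    ]]
```

View pics/b1.png

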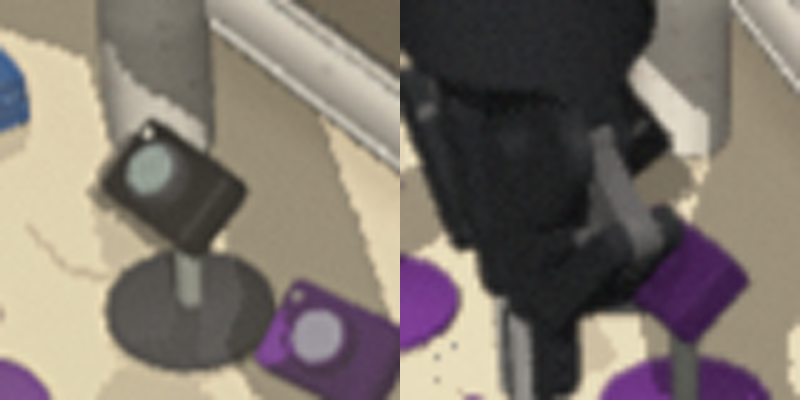

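View pics/b2.png

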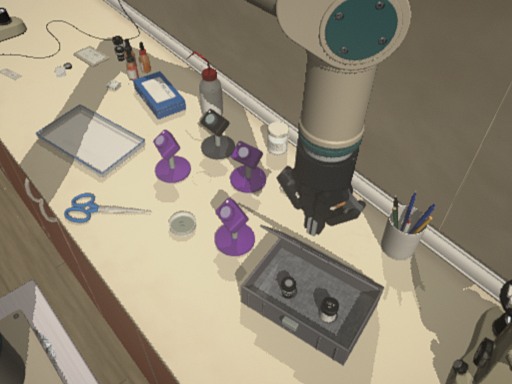

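View pics/b3.png

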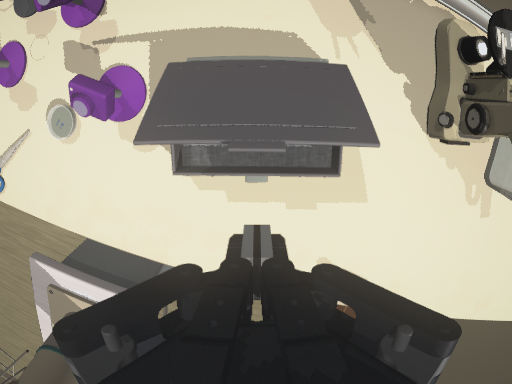

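```bash
python3 -m crank '[[255,[0,0,0.03],[0,0,0]],[255,[0,0,0.03],[0,0,0]],[255,[0,0,0.02],[0,0,0]],[255,[0,0,0.01],[0,0,0]],[255,[0,0,0],[0,0,0]]]'; python3 -m crank '[[255,[0,-0.018,0],[0,0,0]],[255,[0,-0.018,0],[0,0,0]],[255,[0,-0.018,0],[0,0,0]],[255,[0,-0.018,0],[0,0,0]],[255,[0,-0.018,0],[0,0,0]]]'; python3 - <<'E'
from h import *
S=grab_frame("scene");W=grab_frame("wrist")
cv2.imwrite("pics/c1.png",np.vstack([S["color"][150:340,150:430],W["color"][40:230,100:380]]))
s=sense();print(s["eef_pos"],s["ft_force"])
E
```

```text
time: 2.7
eef_pos: [0.4986, -0.2632, 0.1706]
ee_rot: [2.512, -1.886, -0.007]
ft_force: [-0.2, -0.2, 0.3]
opening: -0.0001
time: 3.12
eef_pos: [0.5879, -0.24, 0.1746]
ee_rot: [-2.51, 1.887, -0.004]
ft_force: [0.4, 0.1, -0.3]
opening: 0.0005
[ 0.59019287 -0.23820178  0.17410377] [1.1203774  0.31185403 0.23221875]
```

View pics/c1.png

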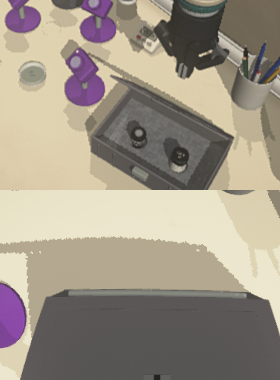

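```bash
python3 - <<'E'
from h import *
S=grab_frame("scene");W=grab_frame("wrist");T=grab_frame("side")
cv2.imwrite("pics/c2.png",np.hstack([cv2.resize(S["color"][140:340,200:400],(400,400)),cv2.resize(T["color"][150:350,170:370],(400,400))]))
cv2.imwrite("pics/c3.png",W["color"])
E
```

```text
(no output)
```

View pics/c2.png

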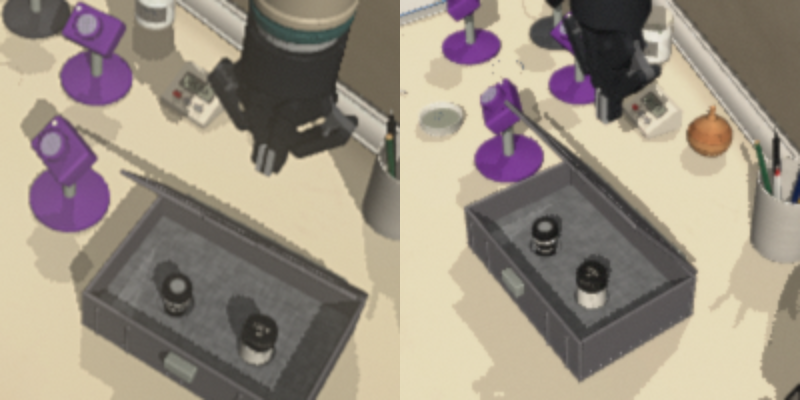

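View pics/c3.png

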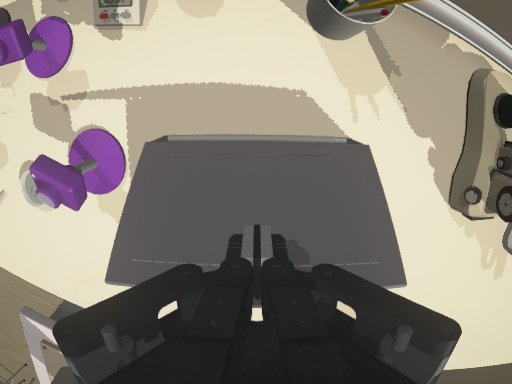

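```bash
python3 - <<'E'
from h import *
import pickle
np.set_printoptions(precision=4,suppress=True)
W1=pickle.load(open("f1.pkl","rb"))[2]
W2=grab_frame("wrist");S=grab_frame("scene");T=grab_frame("side")
xc=np.array([.961,.276,0]);yc=np.array([-.276,.961,0]);H=np.array([.6187,-.2305,.065])
for n,a,b in [("FL",(136,143),(106,283)),("FR",(378,145),(406,285)),("BL",(167,63),(150,142)),("BR",(345,66),(370,146))]:
    p,e=tri(ray(W1,*a,True),ray(W2,*b,True)); print(n,p,np.round(e,4),((p-H)@xc).round(4),((p-H)@yc).round(4),proj(S,p),proj(T,p))
s=sense();print(s["eef_pos"],proj(S,s["eef_pos"]),proj(T,s["eef_pos"]),proj(W2,s["eef_pos"],True))
E
```

```text
FL [ 0.5061 -0.1484  0.1904] [0.0001 0.0001] -0.0855 0.1099 (np.float64(262.57169491066185), np.float64(224.08111254060796)) (np.float64(223.1464631191617), np.float64(199.61311046685557))
FR [ 0.5656 -0.36    0.191 ] [0.0005 0.0005] -0.0867 -0.1098 (np.float64(376.35984182673246), np.float64(284.7092631373239)) (np.float64(286.0043952375146), np.float64(259.5660260779694))
BL [ 0.5887 -0.124   0.0697] [0.004 0.004] 0.0006 0.1107 (np.float64(283.4391294685646), np.float64(232.35060618133042)) (np.float64(256.08887610685304), np.float64(226.50662315475165))
BR [ 0.6462 -0.3367  0.0803] [0.0016 0.0016] -0.0029 -0.1096 (np.float64(382.7119466856339), np.float64(282.7893235936661)) (np.float64(316.0782686997431), np.float64(280.6775200332591))
[ 0.5849 -0.2413  0.1734] (np.float64(329.7530908935747), np.float64(239.11517080328295)) (np.float64(272.6721283533552), np.float64(224.394785535388)) (np.float64(257.2605636120933), np.float64(214.33422447583507))
```

```bash
python3 - <<'E'
from h import *
np.set_printoptions(precision=4,suppress=True)
W2=grab_frame("wrist");S=grab_frame("scene");T=grab_frame("side")
print(tri(ray(S,332,224),ray(T,274,209)))
s=sense();print(s["eef_pos"],s["joint_positions"],s["ft_force"])
for d in (0,.01,.02,.03): print(d,proj(W2,s["eef_pos"]+[0,0,d],True),proj(S,s["eef_pos"]+[0,0,d]),proj(T,s["eef_pos"]+[0,0,d]))
a=S["color"][180:280,270:370];b=T["color"][170:270,220:320]
cv2.imwrite("pics/d1.png",np.hstack([cv2.resize(a,(400,400),interpolation=cv2.INTER_CUBIC),cv2.resize(b,(400,400),interpolation=cv2.INTER_CUBIC)]))
E
```

```text
(array([ 0.5888, -0.2366,  0.2094]), [np.float64(3.146785369374729e-05), np.float64(3.146785369395271e-05)])
[ 0.5852 -0.2411  0.1731] [ 0.1198  0.6515  0.3825  1.5972 -0.2825  0.9478 -0.6947] [ 0.3426  0.3367 -0.1709]
0 (np.float64(256.72356345589884), np.float64(212.93528251333407)) (np.float64(329.75749015449225), np.float64(239.03774451062884)) (np.float64(272.7672954335163), np.float64(224.3947365122971))
0.01 (np.float64(256.71775583556456), np.float64(218.78173795033575)) (np.float64(330.47937742232057), np.float64(235.7035454365874)) (np.float64(272.8521501542899), np.float64(220.695322431965))
0.02 (np.float64(256.7112768392186), np.float64(225.2420615658982)) (np.float64(331.21400432563127), np.float64(232.3105054843062)) (np.float64(272.9381403019548), np.float64(216.94640710773518))
0.03 (np.float64(256.7040112230824), np.float64(232.4111112521645)) (np.float64(331.9617111041605), np.float64(228.85705317986753)) (np.float64(273.0252888194461), np.float64(213.1469902957042))
```

View pics/d1.png

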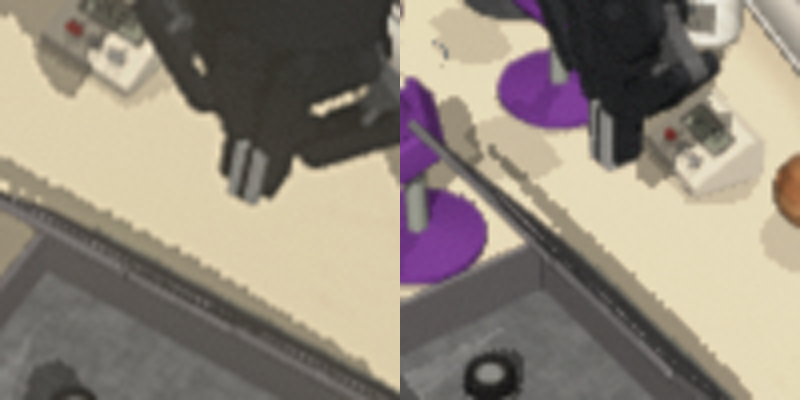

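```bash
python3 - <<'E'
from h import *
import pickle
np.set_printoptions(precision=1,suppress=True)
W2=grab_frame("wrist");S=grab_frame("scene");T=grab_frame("side")
xc=np.array([.961,.276,0])
p=sense()["eef_pos"]
for d in (0,.01,.02,.03,.04): print(d,*[np.array(proj(W2,p+[0,0,d]+k*xc,True)) for k in (-.011,.011)],*[np.array(proj(F,p+[0,0,d]+k*xc)) for F in (S,T) for k in (-.011,.011)])
cv2.imwrite("pics/e1.png",cv2.resize(W2["color"][190:310,180:340],(800,600),interpolation=cv2.INTER_CUBIC))
S0,T0,W0=pickle.load(open("f0.pkl","rb"))
cv2.imwrite("pics/e2.png",cv2.resize(S0["color"][60:150,220:310],(600,600),interpolation=cv2.INTER_CUBIC))
for d in (0,.013,.03,.04): print(d,[np.array(proj(S0,np.array([.6493,0,.192])+[k,0,d])) for k in (-.0425,.0425)])
E
```

```text
0 [256.8 228.4] [256.8 197.1] [326.9 243.2] [332.6 234.9] [268.5 226.4] [277.1 222.4]
0.01 [256.8 234.9] [256.8 202.3] [327.6 239.8] [333.3 231.5] [268.6 222.7] [277.2 218.7]
0.02 [256.8 242. ] [256.8 208. ] [328.3 236.5] [334.1 228.1] [268.6 219. ] [277.3 214.9]
0.03 [256.8 249.9] [256.8 214.4] [329. 233.] [334.8 224.7] [268.7 215.2] [277.4 211.2]
0.04 [256.8 258.5] [256.7 221.5] [329.7 229.5] [335.6 221.1] [268.8 211.3] [277.5 207.3]
0 [array([251.9, 153.9]), array([282.7, 136. ])]
0.013 [array([252. , 149.2]), array([283. , 131.3])]
0.03 [array([252., 143.]), array([283.5, 125.1])]
0.04 [array([252.1, 139.2]), array([283.8, 121.3])]
```

View pics/e1.png

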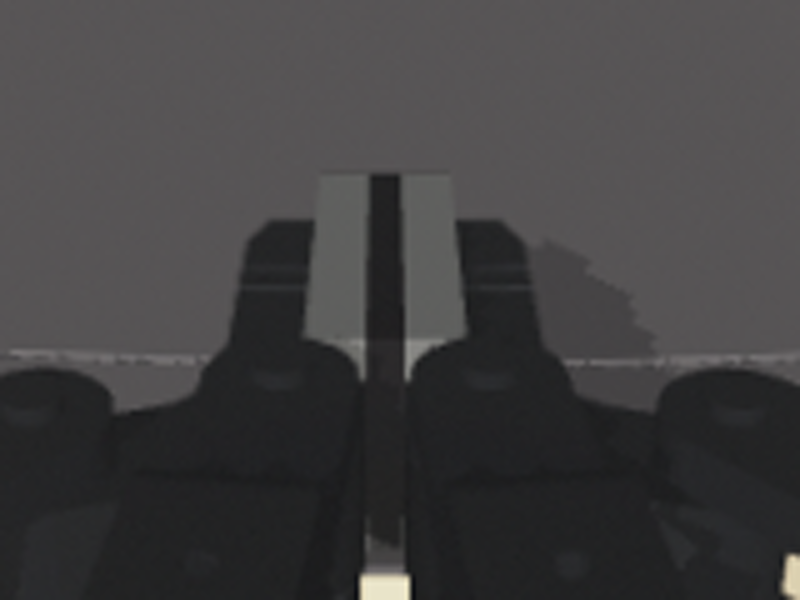

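View pics/e2.png

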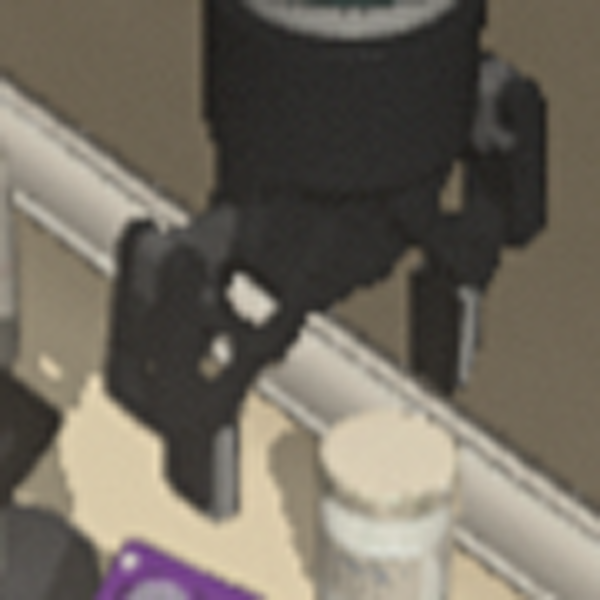

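```bash
python3 -m crank '[[255,[0,0,-0.025],[0,0,0]],[255,[0,0.03,0],[0,0,0]],[255,[0,0.03,0],[0,0,0]],[255,[0,0.037,0],[0,0,0]],[255,[0,0,0.02],[0,0,0]]]'; python3 -m crank '[[255,[0,0,0.025],[0,0,0]],[255,[0,0,0.015],[0,0,0]],[255,[0,0,0],[0,0,0]]]';python3 - <<'E'
from h import *
from to import to
S=grab_frame("scene");W=grab_frame("wrist");T=grab_frame("side")
cv2.imwrite("pics/f2.png",np.hstack([cv2.resize(S["color"][140:340,200:400],(400,400)),cv2.resize(T["color"][150:350,170:370],(400,400))]))
to([.4986,-.265,.137])
E
```

```text
time: 4.23
eef_pos: [0.4867, -0.2725, 0.1812]
ee_rot: [2.5, -1.898, 0.005]
ft_force: [-1.6, -1.0, 0.0]
opening: 0.0002
time: 4.48
eef_pos: [0.4902, -0.2662, 0.1351]
ee_rot: [2.509, -1.89, -0.009]
ft_force: [0.3, 0.7, 0.3]
opening: 0.0002
t 4.63 pos [ 0.4929 -0.268   0.1385] shift tool [-0.0013 -0.0063  0.0015] turn None F [ 0.0786 -0.0076  0.0845] op -0.0001107359675354502
[[ 0.2761 -0.9611  0.0009]
 [-0.9611 -0.2761 -0.0007]
 [ 0.0009 -0.0006 -1.    ]]
```

View pics/f2.png

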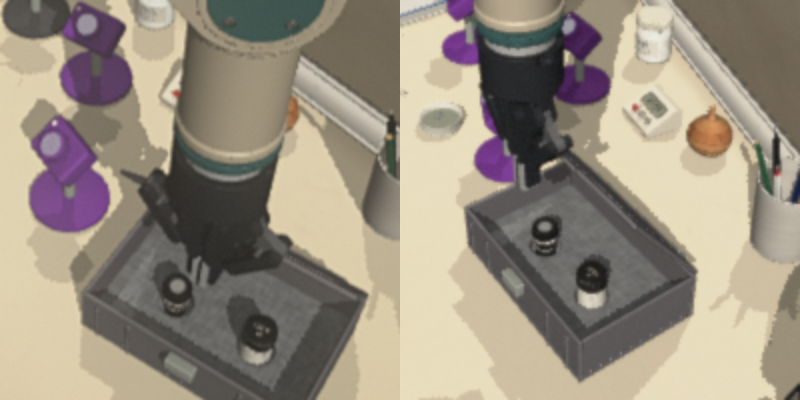

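```bash
python3 -m crank '[[255,[0,-0.02,0],[0,0,0]],[255,[0,-0.015,0],[0,0,0]],[255,[0,-0.015,-0.003],[0,0,0]],[255,[0,-0.015,-0.003],[0,0,0]],[255,[0,-0.015,-0.003],[0,0,0]]]';  python3 -m crank '[[255,[0,-0.015,-0.003],[0,0,0]],[255,[0,-0.015,-0.003],[0,0,0]],[255,[0,-0.01,0],[0,0,0]],[255,[0,0,0],[0,0,0]]]';python3 - <<'E'
from h import *
from to import to
S=grab_frame("scene");W=grab_frame("wrist");T=grab_frame("side")
cv2.imwrite("pics/g2.png",np.hstack([cv2.resize(S["color"][140:340,200:400],(400,400)),cv2.resize(T["color"][150:350,170:370],(400,400))]))
cv2.imwrite("pics/g3.png",W["color"])
to([.6187,-.2305,.152])
E
```

```text
time: 5.05
eef_pos: [0.5697, -0.2464, 0.1487]
ee_rot: [2.508, -1.89, 0.003]
ft_force: [-2.3, -1.5, 2.0]
opening: 0.0
time: 5.38
eef_pos: [0.6105, -0.2335, 0.1539]
ee_rot: [-2.511, 1.886, -0.005]
ft_force: [-1.2, -0.3, 0.3]
opening: 0.0002
t 5.53 pos [ 0.6072 -0.2346  0.153 ] shift tool [-0.0008 -0.0122  0.001 ] turn None F [-0.5173  0.0688  0.8052] op 0.0002141373014200924
[[ 0.2758 -0.9612 -0.0002]
 [-0.9612 -0.2758 -0.0001]
 [ 0.      0.0002 -1.    ]]
```

View pics/g2.png

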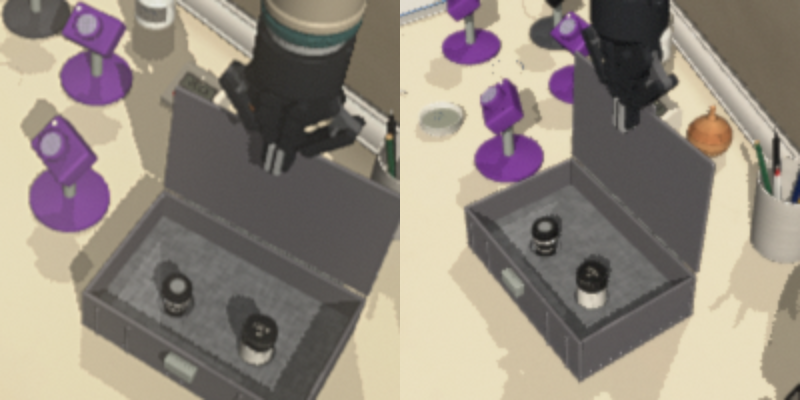

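View pics/g3.png

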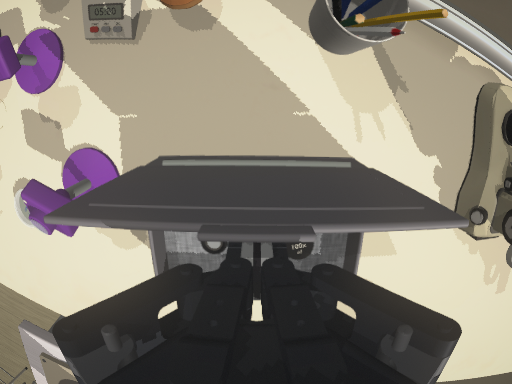

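```bash
cat > lid.py <<'E'
from h import *
np.set_printoptions(precision=3,suppress=True)
xc=np.array([.961,.276,0]);yc=np.array([-.276,.961,0]);H=np.array([.6187,-.2305,.065])
def lid(F,u,v,side):
    # intersect ray with the plane yc = side*.115
    o,d=ray(F,u,v); t=(side*.115-(o-H)@yc)/(d@yc); p=o+t*d
    x=(p-H)@xc; z=p[2]-.065
    return np.degrees(np.arctan2(z,-x)).round(1), np.hypot(x,z).round(4)
E
python3 - <<'E'
from lid import *
S=grab_frame("scene");T=grab_frame("side")
print(lid(S,288.5,183.5,1),lid(T,257.5,177.5,1),lid(T,327,230.5,-1))
print(tri(ray(S,288.5,183.5),ray(T,257.5,177.5)))
E
```

```text
(np.float64(94.5), np.float64(0.1427)) (np.float64(93.4), np.float64(0.1425)) (np.float64(92.1), np.float64(0.1531))
(array([ 0.595, -0.118,  0.209]), [np.float64(0.001063070512656817), np.float64(0.0010630705126567794)])
```

```bash
python3 -m crank '[[255,[0,-0.012,0],[0,0,0]],[255,[0,-0.008,0],[0,0,0]],[255,[0,-0.005,0],[0,0,0]],[255,[0,0,0],[0,0,0]],[255,[0,0,0],[0,0,0]]]';python3 - <<'E'
from h import *
from to import to
S=grab_frame("scene");W=grab_frame("wrist");T=grab_frame("side")
cv2.imwrite("pics/h2.png",np.hstack([cv2.resize(S["color"][140:290,250:400],(400,400),interpolation=cv2.INTER_CUBIC),cv2.resize(T["color"][140:290,220:370],(400,400),interpolation=cv2.INTER_CUBIC)]))
to([.6187,-.2305,.152])
E
```

```text
time: 6.05
eef_pos: [0.632, -0.2272, 0.1527]
ee_rot: [-2.509, 1.889, -0.0]
ft_force: [-0.2, 0.2, 0.2]
opening: 0.0
t 6.2 pos [ 0.6317 -0.2275  0.153 ] shift tool [-0.0007  0.0133  0.001 ] turn None F [-0.5966 -0.7311  0.0339] op 1.479682179216916e-05
[[ 0.276  -0.9612  0.0004]
 [-0.9612 -0.276   0.0001]
 [-0.     -0.0004 -1.    ]]
```

View pics/h2.png

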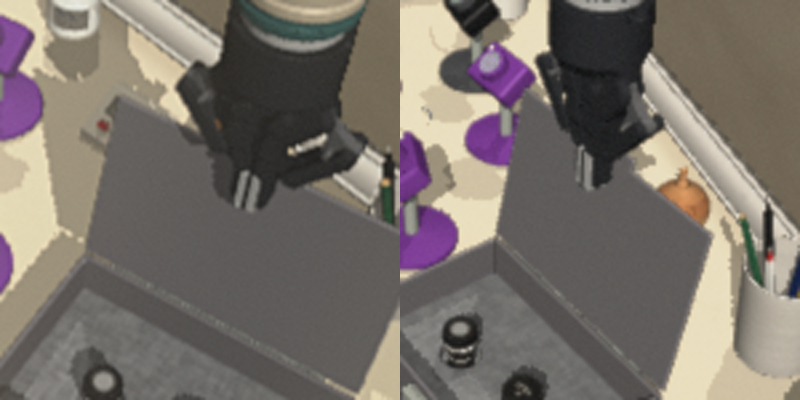

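```bash
python3 - <<'E'
from lid import *
S=grab_frame("scene");T=grab_frame("side")
print(lid(S,294.25,176.4,1),lid(T,266.9,174.9,1),lid(T,337,228.9,-1))
p=tri(ray(S,294.25,176.4),ray(T,266.9,174.9))[0];print(p,np.degrees(np.arctan2(p[2]-.065,(p-H)@-xc)))
E
```

```text
(np.float64(102.7), np.float64(0.1467)) (np.float64(103.9), np.float64(0.1431)) (np.float64(102.8), np.float64(0.1469))
[ 0.621 -0.108  0.202] 104.83264821573702
```

```bash
python3 -m crank '[[255,[0,-0.003,0],[0,0,0]],[255,[0,0,0],[0,0,0]],[255,[0,0.02,0],[0,0,0]],[255,[0,0.03,0],[0,0,0]],[255,[0,0.03,-0.02],[0,0,0]]]';python3 -m crank '[[80,[0,0.01,-0.03],[0,0,0]],[80,[0,0,-0.01],[0,0,0]],[80,[0,0,0],[0,0,0]],[80,[0,0,0],[0,0,0]]]'; python3 - <<'E'
from h import *
from to import to
import pickle
S=grab_frame("scene");W=grab_frame("wrist");T=grab_frame("side")
pickle.dump((S,T,W),open("f2.pkl","wb"))
cv2.imwrite("pics/i2.png",np.hstack([cv2.resize(S["color"][140:340,220:420],(400,400),interpolation=cv2.INTER_CUBIC),cv2.resize(T["color"][140:340,190:390],(400,400),interpolation=cv2.INTER_CUBIC)]))
cv2.imwrite("pics/i3.png",W["color"])
to([.5245,-.2105,.15])
E
```

```text
time: 6.72
eef_pos: [0.5552, -0.2467, 0.1694]
ee_rot: [2.511, -1.886, -0.01]
ft_force: [0.3, 0.6, 0.1]
opening: -0.0001
time: 7.05
eef_pos: [0.5495, -0.2509, 0.2132]
ee_rot: [-2.509, 1.888, -0.003]
ft_force: [-0.1, -0.2, -0.6]
opening: 0.0481
t 7.2 pos [ 0.5483 -0.2502  0.2112] shift tool [-0.0447  0.0117  0.0613] turn None F [-1.4775 -0.3098 -0.0991] op 0.058491878506804415
[[ 0.2777 -0.9607 -0.0019]
 [-0.9607 -0.2777  0.0013]
 [-0.0017  0.0014 -1.    ]]
```

View pics/i2.png

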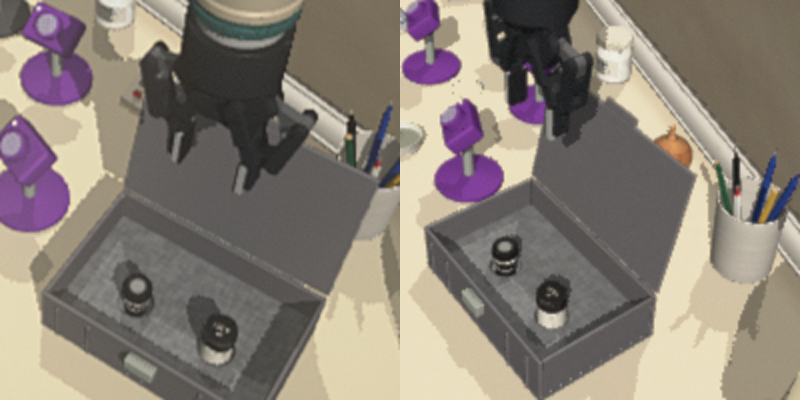

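View pics/i3.png

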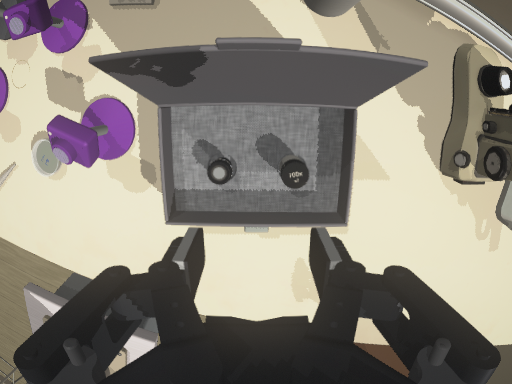

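```bash
python3 - <<'E'
from lid import *
import pickle
S,T,W=pickle.load(open("f2.pkl","rb"))
W["color"]
a=cv2.resize(S["color"][170:300,270:420],(600,520),interpolation=cv2.INTER_CUBIC);cv2.imwrite("pics/j1.png",a)
a=cv2.resize(T["color"][170:300,240:390],(600,520),interpolation=cv2.INTER_CUBIC);cv2.imwrite("pics/j2.png",a)
a=cv2.resize(W["color"][20:230,80:440],(800,467),interpolation=cv2.INTER_CUBIC);cv2.imwrite("pics/j3.png",a)
print(lid(S,408.5,229,-1),lid(T,336.5,230,-1))
print("eye",onz(W,220,170,.052,True),"pot",onz(W,295,174,.059,True))
E
```

```text
(np.float64(91.4), np.float64(0.1789)) (np.float64(102.6), np.float64(0.1444))
eye [ 0.529 -0.21   0.052] pot [ 0.551 -0.296  0.059]
```

View pics/j1.png

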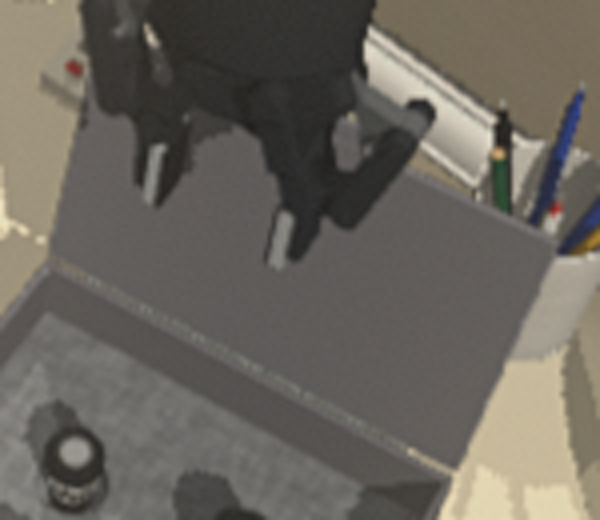

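View pics/j2.png

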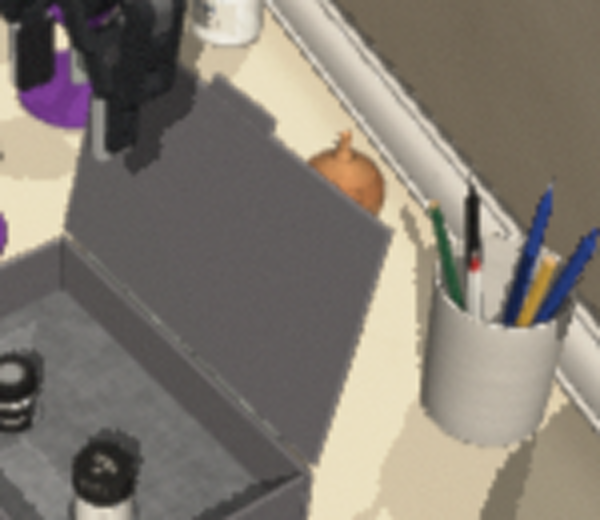

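View pics/j3.png

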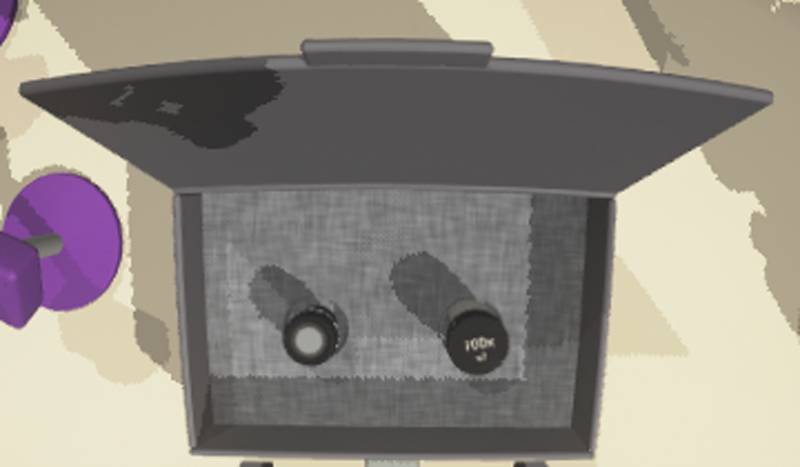

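```bash
python3 - <<'E'
from lid import *
import pickle
S,T,W=pickle.load(open("f2.pkl","rb"))
def ang(p): return np.degrees(np.arctan2(p[2]-.065,(p-H)@-xc)),np.hypot(p[2]-.065,(p-H)@xc),(p-H)@yc
rs=[ray(S,408.25,230),ray(T,337.5,227.5),ray(W,426.5,63.7,True)]
for c in ([0,1],[0,2],[1,2],[0,1,2]):
    p,e=tri(*[rs[i] for i in c]);print(c,p,np.round(e,4),np.round(ang(p),3))
# W with known radius .15: ray vs plane yc=const
for u,v,sd in ((426.5,63.7,-1),(89.9,59.6,1)):
    o,d=ray(W,u,v,True); t=(sd*.115-(o-H)@yc)/(d@yc); print(ang(o+t*d))
    # cylinder of radius .15 round hinge
    for t in np.linspace(.1,.5,4001):
        p=o+t*d
        if p[2]-.065<np.sqrt(max(0,.15**2-((p-H)@xc)**2)) and abs((p-H)@xc)<.15: print("cyl",ang(p));break
E
```

```text
[0, 1] [ 0.683 -0.329  0.208] [0.001 0.001] [103.747   0.147  -0.113]
[0, 2] [ 0.68  -0.331  0.21 ] [0.001 0.001] [102.197   0.149  -0.113]
[1, 2] [ 0.682 -0.331  0.211] [0.001 0.001] [102.663   0.149  -0.114]
[0, 1, 2] [ 0.681 -0.331  0.21 ] [0.001 0.002 0.001] [102.603   0.149  -0.114]
(np.float64(102.64978484157105), np.float64(0.14689740359481787), np.float64(-0.115))
cyl (np.float64(102.15066075093733), np.float64(0.14998757520572847), np.float64(-0.11294305032802818))
(np.float64(103.78997038541334), np.float64(0.1457431870774573), np.float64(0.115))
cyl (np.float64(103.05120984788037), np.float64(0.14994665620454092), np.float64(0.11221067814541043))
```

```bash
python3 -m crank '[[255,[0,0,0.03],[0,0,0]],[255,[0,0,0.028],[0,0,0]],[255,[0,-0.03,0],[0,0,0]],[255,[0,-0.02,0],[0,0,0]],[255,[0,-0.01,0],[0,0,0]]]'; python3 -c "
from to import *
to([.6187+.0205*.961,-.2305+.0205*.276,.153])"
```

```text
time: 7.62
eef_pos: [0.6079, -0.2322, 0.1524]
ee_rot: [-2.512, 1.885, 0.004]
ft_force: [0.5, -0.2, -0.4]
opening: 0.0001
t 7.62 pos [ 0.6079 -0.2322  0.1524] shift tool [ 0.0014 -0.0313 -0.0006] turn None F [ 0.483  -0.2262 -0.4492] op 8.096704122893025e-05
[[ 0.2793 -0.9602 -0.0013]
 [-0.9602 -0.2793  0.0019]
 [-0.0022  0.0008 -1.    ]]
```

```bash
python3 -m crank '[[255,[0,-0.02,0],[0,0,0]],[255,[0,-0.008,0],[0,0,0]],[255,[0,-0.004,0],[0,0,0]],[255,[0,0,0],[0,0,0]],[255,[0,0,0],[0,0,0]]]'; python3 -c "
from lid import *
from to import to
to([.6187+.0205*.961,-.2305+.0205*.276,.153])
s=sense()['eef_pos'];print((s-H)@xc)
T=grab_frame('side')
a=cv2.resize(T['color'][170:300,240:390],(600,520),interpolation=cv2.INTER_CUBIC);cv2.imwrite('pics/k2.png',a)
"
```

```text
time: 8.03
eef_pos: [0.6357, -0.2266, 0.1546]
ee_rot: [2.508, -1.89, -0.001]
ft_force: [-0.5, -1.6, -0.0]
opening: 0.0001
t 8.03 pos [ 0.6357 -0.2266  0.1546] shift tool [-0.001  -0.0031  0.0016] turn None F [-0.5178 -1.6491 -0.0439] op 0.00014183159372157256
[[ 0.2755 -0.9613 -0.0009]
 [-0.9613 -0.2755 -0.0003]
 [ 0.0001  0.0009 -1.    ]]
0.017356325925074707
```

View pics/k2.png

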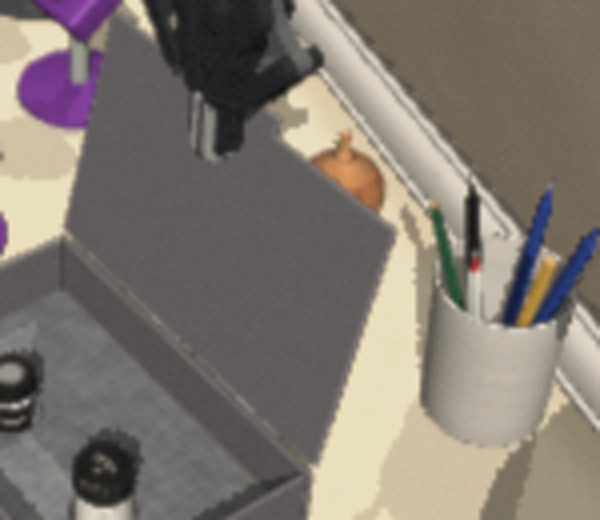

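```bash
python3 -m crank '[[255,[0,0.02,0],[0,0,0]],[255,[0,0.035,0],[0,0,0]],[80,[0,0.035,0],[0,0,0]],[80,[-0.02,0.01,0],[0,0,0]],[80,[-0.02,0,0],[0,0,0]]]'; python3 -m crank '[[80,[0,0,0],[0,0,0]],[80,[0,0,0],[0,0,0]]]'; python3 -c "
from to import *
to([.526,-.2103,.1])"
```

```text
time: 8.5
eef_pos: [0.5244, -0.219, 0.1556]
ee_rot: [2.5, -1.899, -0.001]
ft_force: [0.1, 0.7, 0.5]
opening: 0.0358
time: 8.67
eef_pos: [0.5291, -0.2147, 0.1555]
ee_rot: [-2.509, 1.889, -0.001]
ft_force: [0.1, -1.1, 1.0]
opening: 0.0581
t 8.67 pos [ 0.5291 -0.2147  0.1555] shift tool [-0.0051  0.0018  0.0555] turn None F [ 0.0891 -1.0644  1.0326] op 0.05811423587531246
[[ 0.2768 -0.9609  0.001 ]
 [-0.9609 -0.2768  0.0004]
 [-0.0001 -0.0011 -1.    ]]
```

Align and lower partway, then look.

```bash
python3 -m crank '[[80,[-0.005,0.002,0.025],[0,0,0]],[80,[0,0,0.025],[0,0,0]],[80,[0,0,0.02],[0,0,0]],[80,[0,0,0],[0,0,0]],[80,[0,0,0],[0,0,0]]]'; python3 - <<'E'
from to import *
S=grab_frame("scene");W=grab_frame("wrist");T=grab_frame("side")
cv2.imwrite("pics/l2.png",np.hstack([cv2.resize(S["color"][210:330,230:350],(400,400),interpolation=cv2.INTER_CUBIC),cv2.resize(T["color"][190:310,190:310],(400,400),interpolation=cv2.INTER_CUBIC)]))
cv2.imwrite("pics/l3.png",W["color"])
to([.526,-.2103,.0])
p=sense()["eef_pos"]; print(proj(S,p),proj(T,p),proj(W,p,True))
E
```

```text
time: 9.08
eef_pos: [0.5257, -0.212, 0.0844]
ee_rot: [2.508, -1.891, -0.001]
ft_force: [-0.2, -1.4, 0.8]
opening: 0.0584
t 9.23 pos [ 0.5272 -0.2121  0.0862] shift tool [-0.0023  0.0009  0.0862] turn None F [-0.2183 -0.2912 -0.7756] op 0.05892160251309106
[[ 0.2757 -0.9613  0.0026]
 [-0.9613 -0.2757 -0.0014]
 [ 0.002  -0.0021 -1.    ]]
(np.float64(291.6883897943118), np.float64(272.5039231657637)) (np.float64(242.68438945349672), np.float64(251.97307368144467)) (np.float64(257.01765237921165), np.float64(213.14266873726058))
```

View pics/l2.png

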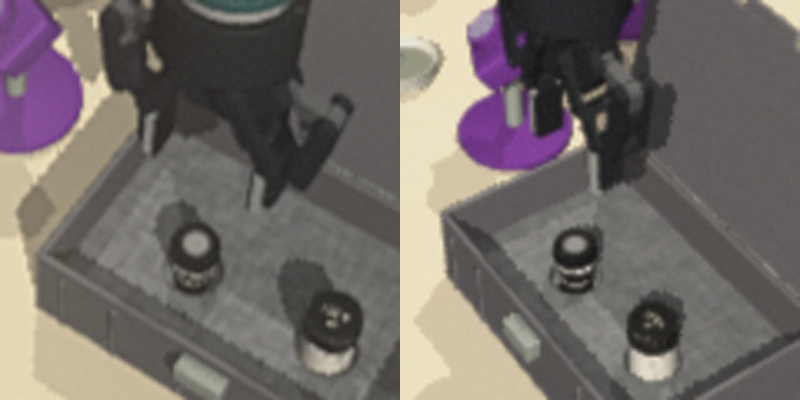

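View pics/l3.png

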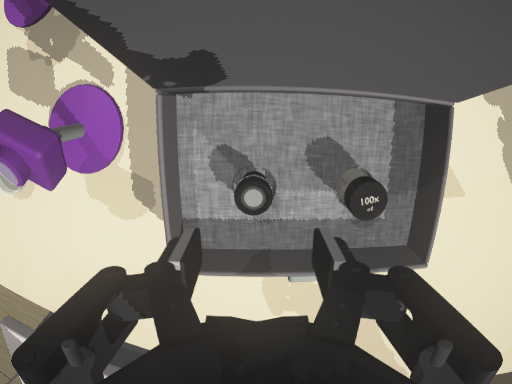

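```bash
python3 - <<'E'
from to import *
S=grab_frame("scene");W=grab_frame("wrist");T=grab_frame("side")
p=sense()["eef_pos"]
L=tri(ray(S,275,255.6),ray(T,233.5,230.5));Rr=tri(ray(S,307.4,272.1),ray(T,252.4,246.4))
print(L,Rr,(L[0]+Rr[0])/2-p,np.linalg.norm(L[0]-Rr[0]))
print("eye",onz(W,254,198,.052,True),p)
E
```

```text
(array([ 0.5154, -0.1779,  0.1207]), [np.float64(0.0032966260268993625), np.float64(0.0032966260268994687)]) (array([ 0.5364, -0.2432,  0.1236]), [np.float64(0.004476714298627761), np.float64(0.0044767142986278504)]) [-0.001   0.0009  0.0362] 0.06855540956000084
eye [ 0.526 -0.21   0.052] [ 0.5269 -0.2115  0.086 ]
```

```bash
python3 -m crank '[[80,[-0.0015,0.001,0.025],[0,0,0]],[80,[0,0,0.025],[0,0,0]],[80,[0,0,0.015],[0,0,0]],[80,[0,0,0],[0,0,0]],[80,[0,0,0],[0,0,0]]]'; python3 - <<'E'
from to import *
S=grab_frame("scene");W=grab_frame("wrist");T=grab_frame("side")
cv2.imwrite("pics/m2.png",np.hstack([cv2.resize(S["color"][220:320,240:340],(400,400),interpolation=cv2.INTER_CUBIC),cv2.resize(T["color"][200:300,190:290],(400,400),interpolation=cv2.INTER_CUBIC)]))
cv2.imwrite("pics/m3.png",W["color"])
to([.526,-.2103,.0])
p=sense()["eef_pos"]; print(proj(S,p),proj(T,p),proj(W,p,True))
E
```

```text
time: 9.8
eef_pos: [0.5246, -0.2099, 0.0199]
ee_rot: [2.509, -1.89, -0.001]
ft_force: [0.8, -0.3, -0.6]
opening: 0.0588
t 9.95 pos [ 0.5258 -0.2104  0.0212] shift tool [-0.0001 -0.0002  0.0212] turn None F [-0.1985 -0.167  -0.2974] op 0.05848223154227475
[[ 0.2761 -0.9611  0.0025]
 [-0.9611 -0.2761 -0.001 ]
 [ 0.0017 -0.0021 -1.    ]]
(np.float64(288.35941743485927), np.float64(289.84691772850806)) (np.float64(242.54821061351703), np.float64(272.1094383551562)) (np.float64(257.4074195512803), np.float64(213.27549956708776))
```

View pics/m2.png

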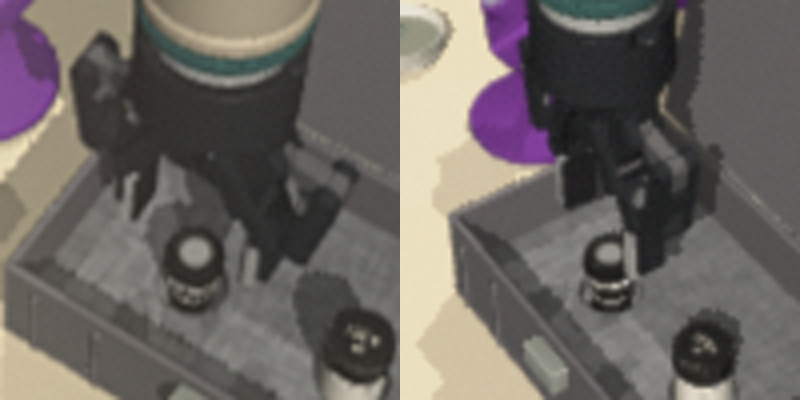

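View pics/m3.png

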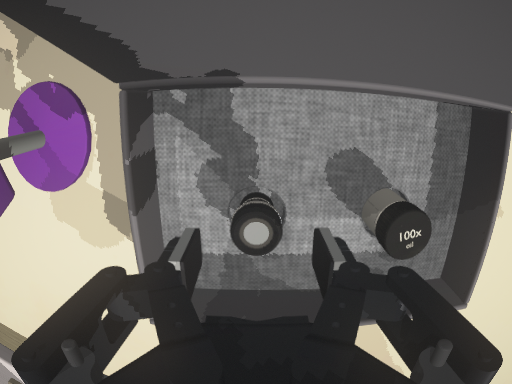

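```bash
python3 -m crank '[[80,[0,0,0.012],[0,0,0]],[80,[0,0,0.01],[0,0,0]],[80,[0,0,0],[0,0,0]],[80,[0,0,0],[0,0,0]]]' 40; python3 - <<'E'
from to import *
S=grab_frame("scene");W=grab_frame("wrist");T=grab_frame("side")
cv2.imwrite("pics/n2.png",np.hstack([cv2.resize(S["color"][220:320,240:340],(400,400),interpolation=cv2.INTER_CUBIC),cv2.resize(T["color"][200:300,190:290],(400,400),interpolation=cv2.INTER_CUBIC)]))
cv2.imwrite("pics/n3.png",W["color"])
to([.526,-.2103,.0])
E
```

```text
time: 10.28
eef_pos: [0.5239, -0.2095, -0.0031]
ee_rot: [2.509, -1.89, -0.003]
ft_force: [0.2, 0.8, 0.2]
opening: 0.0587
t 10.43 pos [ 0.5248 -0.21   -0.0021] shift tool [ 0.0006 -0.0011 -0.0021] turn None F [ 0.5156  0.0517 -0.3628] op 0.05844193912415768
[[ 0.276  -0.9612  0.0001]
 [-0.9612 -0.276  -0.0001]
 [ 0.0001 -0.0001 -1.    ]]
```

View pics/n2.png

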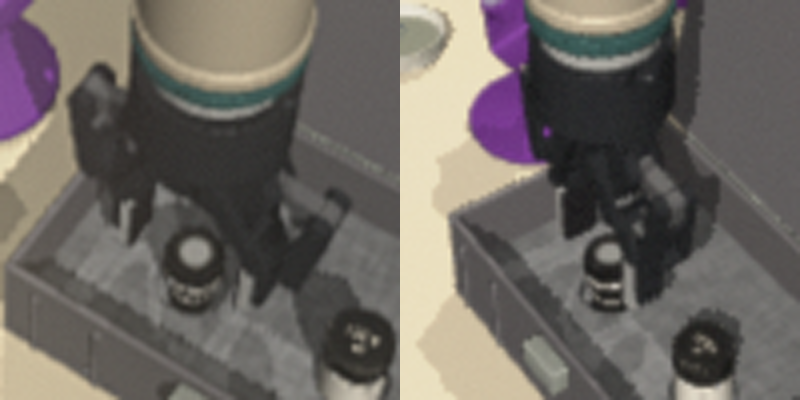

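View pics/n3.png

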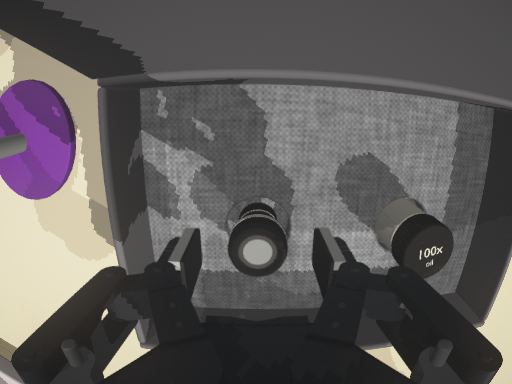

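```bash
python3 -m crank '[[255,[0,0,0.002],[0,0,0]],[255,[0,0,0],[0,0,0]],[255,[0,0,0],[0,0,0]],[255,[0,0,0],[0,0,0]],[255,[0,0,0],[0,0,0]]]' 40; python3 - <<'E'
from to import *
W=grab_frame("wrist")
cv2.imwrite("pics/o3.png",W["color"][120:360,130:400])
to([.526,-.2103,.0])
E
```

```text
time: 10.85
eef_pos: [0.5248, -0.2098, -0.0039]
ee_rot: [-2.509, 1.89, -0.0]
ft_force: [-0.8, 0.1, 2.1]
opening: 0.0273
t 10.9 pos [ 0.5248 -0.2099 -0.0039] shift tool [ 0.0007 -0.001  -0.0039] turn None F [0.8576 1.2557 2.7095] op 0.027467262399618404
[[ 0.2761 -0.9611  0.0003]
 [-0.9611 -0.2761  0.    ]
 [ 0.0001 -0.0003 -1.    ]]
```

View pics/o3.png

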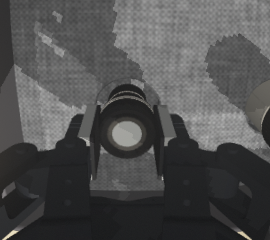

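```bash
python3 -m crank '[[255,[0,0,-0.01],[0,0,0]],[255,[0,0,-0.03],[0,0,0]],[255,[0,0,-0.04],[0,0,0]],[255,[0,0,-0.04],[0,0,0]],[255,[0,0,-0.04],[0,0,0]]]'; python3 -m crank '[[255,[0,0,-0.04],[0,0,0]],[255,[0,0,-0.02],[0,0,0]],[255,[0,0,0],[0,0,0]],[255,[0,0,0],[0,0,0]]]'; python3 - <<'E'
from to import *
import pickle
S=grab_frame("scene");W=grab_frame("wrist");T=grab_frame("side")
pickle.dump((S,T,W),open("f3.pkl","wb"))
cv2.imwrite("pics/p2.png",np.hstack([S["color"][60:360,80:460],T["color"][60:360,80:460]]))
cv2.imwrite("pics/p3.png",W["color"])
to([.526,-.2103,.0])
p=sense()["eef_pos"]+[0,0,.035]; print(proj(S,p),proj(T,p))
E
```

```text
time: 11.32
eef_pos: [0.524, -0.2098, 0.1579]
ee_rot: [2.509, -1.89, -0.001]
ft_force: [1.5, 0.2, -0.2]
opening: 0.027
time: 11.65
eef_pos: [0.5252, -0.21, 0.2174]
ee_rot: [-2.509, 1.889, -0.004]
ft_force: [-0.4, 0.4, -1.6]
opening: 0.0272
t 11.8 pos [ 0.5236 -0.2092  0.2145] shift tool [ 0.0022 -0.0025  0.2145] turn None F [-0.9113 -0.3323 -0.5201] op 0.027351338225490393
[[ 0.2762 -0.9611 -0.0028]
 [-0.9611 -0.2762  0.0012]
 [-0.0019  0.0024 -1.    ]]
(np.float64(295.6573916799198), np.float64(219.09629512759557)) (np.float64(238.50910124434674), np.float64(191.90300600051535))
```

View pics/p2.png

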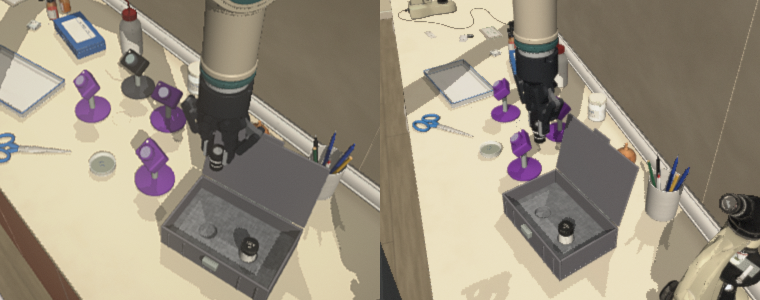

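View pics/p3.png

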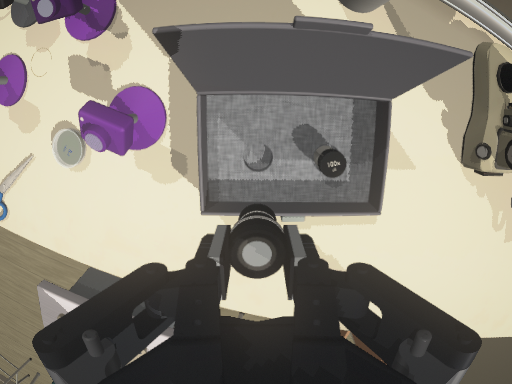

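```bash
python3 - <<'E'
from to import *
import pickle
S,T,W=pickle.load(open("f3.pkl","rb"))
a=S["color"][95:165,180:250];b=T["color"][120:190,210:280]
cv2.imwrite("pics/q1.png",np.hstack([cv2.resize(a,(400,400),interpolation=cv2.INTER_CUBIC),cv2.resize(b,(400,400),interpolation=cv2.INTER_CUBIC)]))
a=S["color"][190:250,265:325];b=T["color"][165:225,210:270]
cv2.imwrite("pics/q2.png",np.hstack([cv2.resize(a,(400,400),interpolation=cv2.INTER_CUBIC),cv2.resize(b,(400,400),interpolation=cv2.INTER_CUBIC)]))
E
```

```text
(no output)
```

View pics/q1.png

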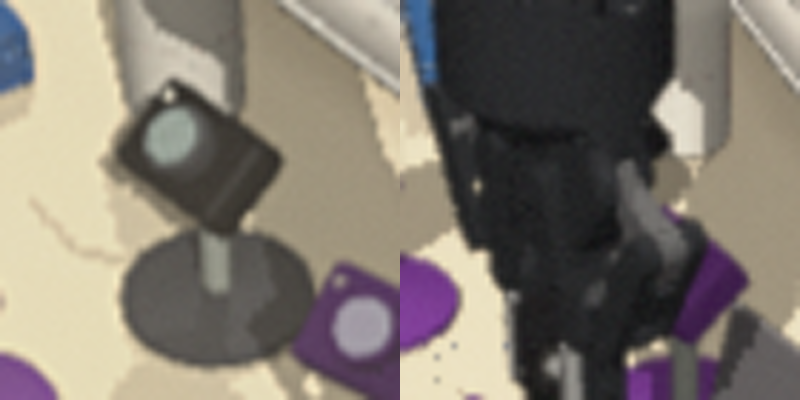

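View pics/q2.png

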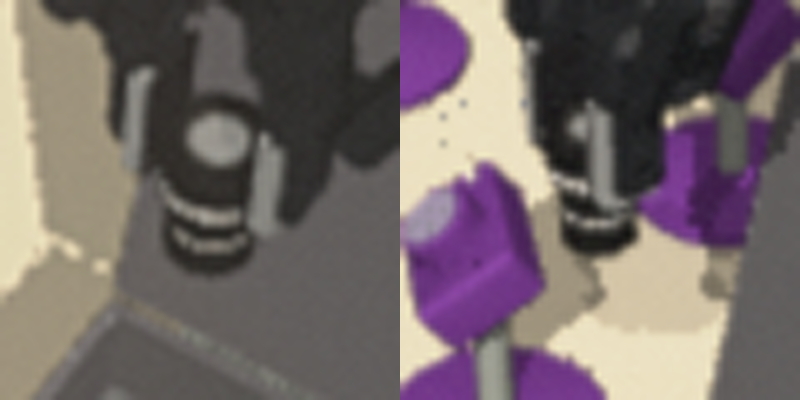

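```bash
python3 -m crank '[[255,[-0.0364,-0.0142,-0.009],[0,0,0]],[255,[-0.0364,-0.0142,-0.009],[0,0,0]],[255,[-0.0364,-0.0142,-0.009],[0,0,0]],[255,[-0.0364,-0.0142,-0.009],[0,0,0]],[255,[-0.0364,-0.0142,-0.009],[0,0,0]]]'; python3 -m crank '[[255,[-0.0364,-0.0142,0],[0,0,0]],[255,[-0.0364,-0.0142,0],[0,0,0]],[255,[-0.0364,-0.0142,0],[0,0,0]],[255,[-0.0364,-0.0142,0],[0,0,0]],[255,[-0.0364,-0.0142,0],[0,0,0]]]'; python3 -m crank '[[255,[0,0,0],[0,0,0]],[255,[0,0,0],[0,0,0]],[255,[0,0,0],[0,0,0]]]'; python3 - <<'E'
from to import *
import pickle
S=grab_frame("scene");W=grab_frame("wrist");T=grab_frame("side")
pickle.dump((S,T,W),open("f4.pkl","wb"))
cv2.imwrite("pics/r2.png",np.hstack([S["color"][60:360,80:460],T["color"][60:360,80:460]]))
cv2.imwrite("pics/r3.png",W["color"])
to([.56,.18,.26])
E
```

```text
time: 12.22
eef_pos: [0.5415, -0.0135, 0.2596]
ee_rot: [2.507, -1.889, -0.004]
ft_force: [1.1, -0.3, -1.4]
opening: 0.0269
time: 12.63
eef_pos: [0.5595, 0.1809, 0.2591]
ee_rot: [2.507, -1.888, -0.003]
ft_force: [0.5, 0.2, -0.5]
opening: 0.0273
time: 12.88
eef_pos: [0.5599, 0.1784, 0.2593]
ee_rot: [2.507, -1.888, -0.001]
ft_force: [-0.4, -0.6, 0.1]
opening: 0.0277
t 13.03 pos [0.5606 0.1772 0.2604] shift tool [-0.0029 -0.0002  0.0004] turn None F [ 0.3039 -0.4896 -0.5027] op 0.027451127324472524
[[ 0.2734 -0.9619 -0.0008]
 [-0.9619 -0.2734 -0.0011]
 [ 0.0008  0.0011 -1.    ]]
```

View pics/r2.png

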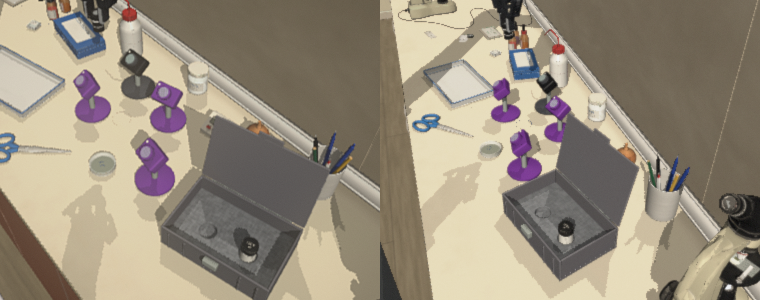

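View pics/r3.png

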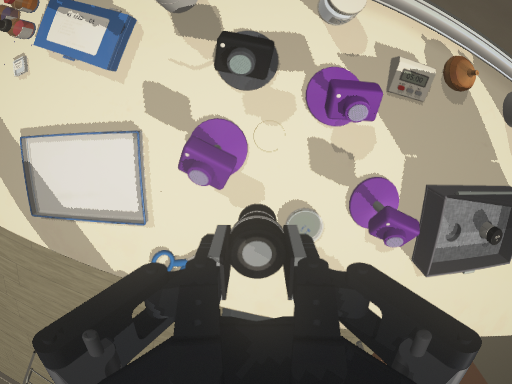

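```bash
python3 - <<'E'
from to import *
import pickle
S,T,W=pickle.load(open("f4.pkl","rb"))
a=S["color"][95:165,180:250];b=T["color"][120:190,210:280]
cv2.imwrite("pics/s1.png",np.hstack([cv2.resize(a,(400,400),interpolation=cv2.INTER_CUBIC),cv2.resize(b,(400,400),interpolation=cv2.INTER_CUBIC)]))
c=W["color"][20:110,190:310]
cv2.imwrite("pics/s2.png",cv2.resize(c,(800,600),interpolation=cv2.INTER_CUBIC))
E
```

```text
(no output)
```

View pics/s1.png

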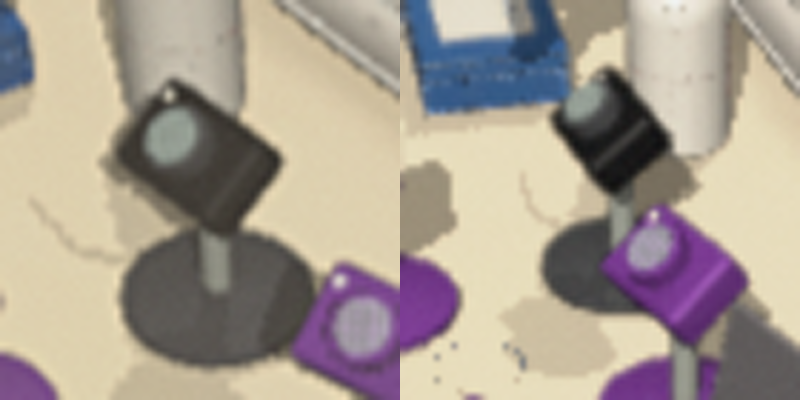

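View pics/s2.png

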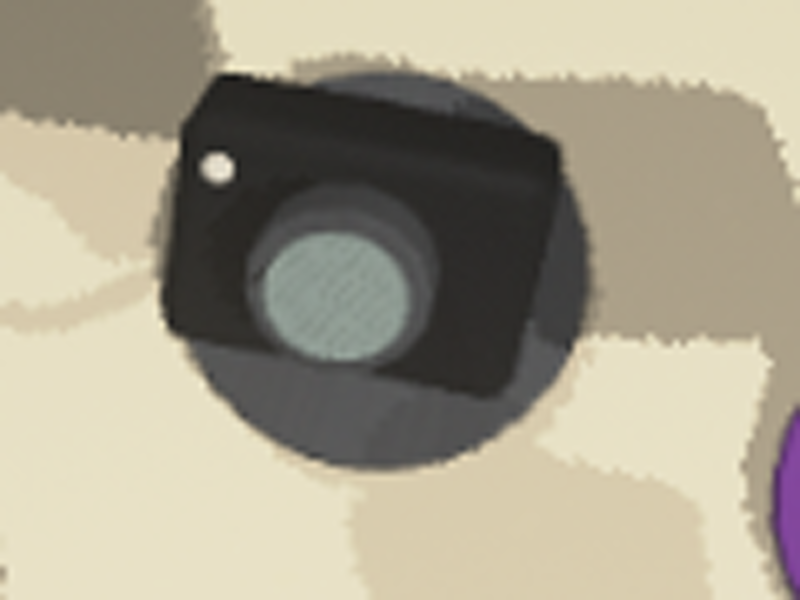

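```bash
python3 - <<'E'
from to import *
import pickle
S,T,W=pickle.load(open("f4.pkl","rb"))
w=lambda u,v:(u/6.667+190,v/6.667+20)
rs=[ray(W,*w(337,296),True),ray(S,209.9,119.0),ray(T,242.9,138.0)]
for c in ([0,1],[0,2],[1,2],[0,1,2]):print("lens",c,*tri(*[rs[i] for i in c]))
print("lens at .11",[ (o+d*(.11-o[2])/d[2]).round(4) for o,d in rs])
for n,a,b,z in (("bot",(172,333),(503,399),.087),("top",(222,73),(556,145),.083),):
    A=onz(W,*w(*a),z,True);B=onz(W,*w(*b),z,True);d=B-A
    print(n,A,B,np.linalg.norm(d),"angle of y-edge",np.degrees(np.arctan2(d[1],d[0])))
# foot: ellipse
m=cv2.cvtColor(W["color"],cv2.COLOR_BGR2GRAY)
print("foot",onz(W,*w(380,268),.004,True), onz(S,217*.175+180,298*.175+95,.004))
# heading from foot circle edges S
E
```

```text
lens [0, 1] [0.6641 0.2257 0.1083] [np.float64(0.0002550791755815579), np.float64(0.0002550791755815974)]
lens [0, 2] [0.6661 0.2252 0.108 ] [np.float64(0.0018363259928893083), np.float64(0.0018363259928893439)]
lens [1, 2] [0.6696 0.2332 0.102 ] [np.float64(0.0013019456402866363), np.float64(0.0013019456402865162)]
lens [0, 1, 2] [0.6656 0.2258 0.1076] [np.float64(0.0012225989978936857), np.float64(0.0014593873466306909), np.float64(0.002533182955322812)]
lens at .11 [array([0.6641, 0.2255, 0.11  ]), array([0.6627, 0.2241, 0.11  ]), array([0.6669, 0.2216, 0.11  ])]
bot [0.6528 0.2538 0.087 ] [0.6566 0.1944 0.087 ] 0.05950290778057479 angle of y-edge -86.39050903418737
top [0.702  0.2591 0.083 ] [0.7045 0.1982 0.083 ] 0.06098711772574721 angle of y-edge -87.57176082296888
foot [0.6838 0.2272 0.004 ] [0.682  0.2249 0.004 ]
```

```bash
cat > goal.py <<'E'
from to import *
a=np.radians(183);e=np.radians(55)
zc=np.array([np.cos(e)*np.cos(a),np.cos(e)*np.sin(a),np.sin(e)])
L=np.array([.6645,.2245,.110])
tz=-zc; tx=np.array([np.sin(np.radians(3)),-np.cos(np.radians(3)),0]); ty=np.cross(tz,tx)
G=R.from_matrix(np.c_[tx,ty,tz])
E
python3 -c "
from goal import *
to(L+.086*zc,G)"
```

```text
t 13.03 pos [0.5606 0.1772 0.2604] shift tool [-0.0282 -0.0649  0.0799] turn [0.6092 0.0677 0.2178] F [ 0.3039 -0.4896 -0.5027] op 0.027451127324472524
[[ 0.2734 -0.9619 -0.0008]
 [-0.9619 -0.2734 -0.0011]
 [ 0.0008  0.0011 -1.    ]]
```

```bash
python3 -m crank '[[255,[0,0,0],[0.1015,0.0113,0.0363]],[255,[0,0,0],[0.1015,0.0113,0.0363]],[255,[0,0,0],[0.1015,0.0113,0.0363]],[255,[0,0,0],[0.1015,0.0113,0.0363]],[255,[0,0,0],[0.1015,0.0113,0.0363]]]'; python3 -m crank '[[255,[0,0,0],[0.1015,0.0113,0.0363]],[255,[0,0,0],[0,0,0]],[255,[0,0,0],[0,0,0]],[255,[0,0,0],[0,0,0]]]';python3 -c "
from goal import *
to(L+.086*zc,G)
W=grab_frame('wrist');cv2.imwrite('pics/t3.png',W['color'])
print(proj(W,L,True),sense()['joint_positions'])"
```

```text
time: 13.45
eef_pos: [0.5608, 0.1772, 0.2621]
ee_rot: [-2.008, 1.839, -0.49]
ft_force: [1.0, -1.7, -2.0]
opening: 0.0272
time: 13.78
eef_pos: [0.5593, 0.1717, 0.2583]
ee_rot: [-2.008, 1.856, -0.508]
ft_force: [0.3, 0.8, -0.9]
opening: 0.0274
t 13.78 pos [0.5593 0.1717 0.2583] shift tool [-0.0475 -0.0141  0.0962] turn [ 0.0979 -0.0054  0.0288] F [ 0.3089  0.834  -0.9209] op 0.027371765529405692
[[ 0.0737 -0.8683  0.4905]
 [-0.9971 -0.074   0.0189]
 [ 0.0199 -0.4905 -0.8712]]
(np.float64(218.14000680798063), np.float64(141.90781216019778)) [-0.9323  0.2943  0.5696  2.1461  0.1053  0.2665 -2.0084]
```

View pics/t3.png

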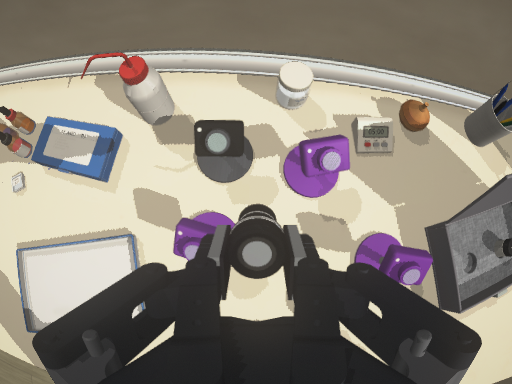

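```bash
python3 -m crank '[[255,[-0.012,-0.0035,0.02],[0,0,0]],[255,[-0.012,-0.0035,0.02],[0,0,0]],[255,[-0.012,-0.0035,0.02],[0,0,0]],[255,[-0.0115,-0.0035,0.016],[0,0,0]],[255,[0,0,0],[0,0,0]]]';python3 -c "
from goal import *
to(L+.086*zc,G)
print(sense()['joint_positions'])"
```

```text
time: 14.25
eef_pos: [0.595, 0.211, 0.2067]
ee_rot: [-2.017, 1.859, -0.509]
ft_force: [0.4, 0.8, -1.1]
opening: 0.0268
t 14.25 pos [0.595  0.211  0.2067] shift tool [-0.01   -0.0058  0.0329] turn [ 0.1044 -0.0105  0.0328] F [ 0.3563  0.7594 -1.0597] op 0.02675277411593406
[[ 0.0745 -0.8712  0.4852]
 [-0.9969 -0.0779  0.0132]
 [ 0.0263 -0.4847 -0.8743]]
[-0.7103  0.4186  0.2472  2.0836  0.5777  0.2328 -2.5321]
```

```bash
python3 -m crank '[[255,[-0.003,-0.002,0.008],[0.03,0,0]],[255,[-0.003,-0.002,0.008],[0.03,0,0]],[255,[-0.003,-0.002,0.008],[0.03,0,0]],[255,[0,0,0.005],[0.02,0,0]],[255,[0,0,0],[0,0,0]]]';python3 -c "
from goal import *
to(L+.086*zc,G)
print(sense()['joint_positions'])"
```

```text
time: 14.67
eef_pos: [0.614, 0.2184, 0.207]
ee_rot: [-1.985, 1.832, -0.573]
ft_force: [-0.1, 0.1, -0.5]
opening: 0.0275
t 14.67 pos [0.614  0.2184 0.207 ] shift tool [-0.0045  0.0129  0.0231] turn [ 0.0482 -0.0255  0.0359] F [-0.0778  0.1182 -0.5032] op 0.027457706542561758
[[ 0.068  -0.8426  0.5343]
 [-0.9968 -0.0795  0.0016]
 [ 0.0411 -0.5327 -0.8453]]
[-0.6946  0.4401  0.197   2.0814  0.9705  0.2333 -2.9367]
```

```bash
python3 -m crank '[[255,[0,0,0],[0,0,-0.12]],[255,[0,0,0],[0,0,-0.12]],[255,[0,0,0],[0,0,-0.12]],[255,[0,0,0],[0,0,-0.12]],[255,[0,0,0],[0,0,-0.12]]]';python3 -c "
from goal import *
to(L+.086*zc,G)
print(sense()['joint_positions'])"
```

```text
time: 15.08
eef_pos: [0.6127, 0.2181, 0.2066]
ee_rot: [-2.538, 1.202, -0.732]
ft_force: [-0.1, -1.0, -0.3]
opening: 0.0275
t 15.08 pos [0.6127 0.2181 0.2066] shift tool [-0.0104  0.0067  0.0235] turn [ 0.0561 -0.0099  0.6419] F [-0.0875 -0.9912 -0.3117] op 0.027528159287548055
[[ 0.5363 -0.6544  0.533 ]
 [-0.7739 -0.6333  0.0012]
 [ 0.3367 -0.4132 -0.8461]]
[-0.5799  0.4327  0.0372  2.0804  1.1072  0.2979 -2.4564]
```

```bash
cat >> goal.py <<'E'
def go(p,off=np.zeros(3)):
    s=sense(); R0=R.from_rotvec(s["ee_rot"]); z=R0.apply([0,0,1]); c=np.cross(z,tz); w=c/np.linalg.norm(c)*np.arctan2(np.linalg.norm(c),z@tz)
    d=np.asarray(p)-s["eef_pos"]
    print("t %.2f"%s["time"],"pos",s["eef_pos"],"turn",R0.inv().apply(w),"shift now",R0.inv().apply(d),"shift after turn",(R.from_rotvec(w)*R0).inv().apply(d),"j",s["joint_positions"],"F",s["ft_force"],"op %.4f"%s["opening"])
E
python3 -c "
from goal import *
go(L+.086*zc)"
```

```text
t 15.08 pos [0.6127 0.2181 0.2066] turn [ 0.0554  0.0082 -0.    ] shift now [-0.0104  0.0067  0.0235] shift after turn [-0.0106  0.008   0.023 ] j [-0.5799  0.4327  0.0372  2.0804  1.1072  0.2979 -2.4564] F [-0.0875 -0.9912 -0.3117] op 0.0275
```

```bash
python3 -m crank '[[255,[0,0,0],[0.028,0.004,0]],[255,[0,0,0],[0.028,0.004,0]],[255,[-0.005,0.004,0.01],[0,0,0]],[255,[-0.005,0.004,0.01],[0,0,0]],[255,[0,0,0],[0,0,0]]]';python3 -m crank '[[255,[0,0,0],[0,0,0]],[255,[0,0,0],[0,0,0]]]';python3 -c "
from goal import *
go(L+.086*zc)"
```

```text
time: 15.5
eef_pos: [0.6106, 0.2213, 0.1831]
ee_rot: [-2.507, 1.175, -0.751]
ft_force: [-0.6, 1.8, -0.6]
opening: 0.0271
time: 15.67
eef_pos: [0.6132, 0.218, 0.1853]
ee_rot: [-2.504, 1.18, -0.762]
ft_force: [0.1, 0.3, -0.9]
opening: 0.0276
t 15.67 pos [0.6132 0.218  0.1853] turn [ 0.0151 -0.0017  0.    ] shift now [-0.0037 -0.0016  0.0052] shift after turn [-0.0037 -0.0015  0.0053] j [-0.4656  0.4693 -0.1206  2.1403  1.5844  0.341  -2.9296] F [ 0.0542  0.2731 -0.8864] op 0.0276
```

```bash
for i in 1 2; do :; done; python3 -m crank '[[255,[0,0,0],[0,0,-0.12]],[255,[0,0,0],[0,0,-0.12]],[255,[0,0,0],[0,0,-0.12]],[255,[0,0,0],[0,0,-0.12]],[255,[0,0,0],[0,0,-0.12]]]'; python3 -m crank '[[255,[0,0,0],[0,0,-0.12]],[255,[0,0,0],[0,0,-0.12]],[255,[0,0,0],[0,0,-0.12]],[255,[0,0,0],[0,0,0]],[255,[0,0,0],[0,0,0]]]'; python3 -c "
from goal import *
go(L+.086*zc)"
```

```text
time: 16.08
eef_pos: [0.6129, 0.2193, 0.1857]
ee_rot: [-2.881, 0.395, -0.887]
ft_force: [0.8, -0.1, -0.8]
opening: 0.0278
time: 16.5
eef_pos: [0.6126, 0.2198, 0.1854]
ee_rot: [2.997, 0.119, 0.928]
ft_force: [-0.7, -0.2, -0.6]
opening: 0.0272
t 16.50 pos [0.6126 0.2198 0.1854] turn [0.0082 0.0109 0.    ] shift now [-0.0005 -0.002   0.0057] shift after turn [-0.0006 -0.002   0.0057] j [-0.5053  0.4679 -0.0698  2.1416  1.5871  0.3169 -1.9797] F [-0.7005 -0.2414 -0.5883] op 0.0272
```

Now fine correction and look.

```bash
python3 -m crank '[[255,[-0.0005,-0.002,0.0055],[0.008,0.011,0]],[255,[0,0,0],[0,0,0]],[255,[0,0,0],[0,0,0]],[255,[0,0,0],[0,0,0]]]'; python3 - <<'E'
from goal import *
import pickle
go(L+.086*zc)
S=grab_frame("scene");W=grab_frame("wrist");T=grab_frame("side")
pickle.dump((S,T,W),open("f5.pkl","wb"))
cv2.imwrite("pics/u1.png",np.hstack([cv2.resize(S["color"][70:170,150:250],(400,400),interpolation=cv2.INTER_CUBIC),cv2.resize(T["color"][90:190,190:290],(400,400),interpolation=cv2.INTER_CUBIC)]))
cv2.imwrite("pics/u3.png",W["color"])
for F in (S,T): print([np.round(proj(F,L+k*zc),1) for k in (0,.1,.142)])
E
```

```text
time: 16.83
eef_pos: [0.6147, 0.2219, 0.1799]
ee_rot: [-2.988, -0.126, -0.941]
ft_force: [0.5, 0.3, -1.0]
opening: 0.0275
t 16.83 pos [0.6147 0.2219 0.1799] turn [-0.0002  0.0014 -0.    ] shift now [ 0.0007  0.0001 -0.0001] shift after turn [ 0.0007  0.0001 -0.0001] j [-0.4945  0.4807 -0.0824  2.1513  1.6954  0.3208 -2.0841] F [ 0.4541  0.2566 -1.0388] op 0.0275
[array([210.4, 118.6]), array([188.9, 101.6]), array([178.7,  93.6])]
[array([241.8, 137.7]), array([222.1, 116.2]), array([213.1, 106.4])]
```

View pics/u1.png

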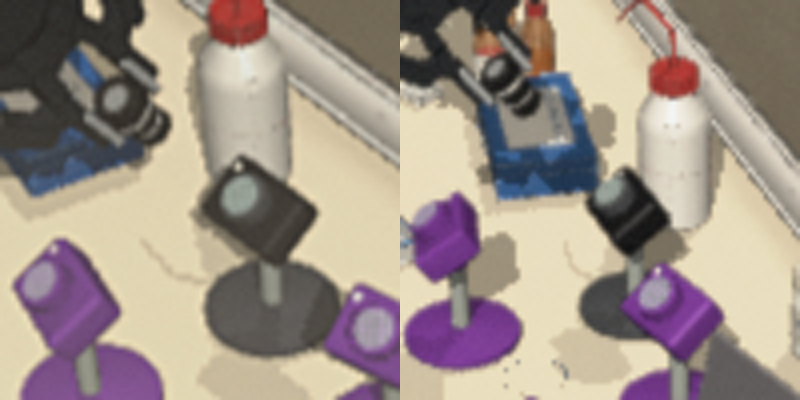

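View pics/u3.png

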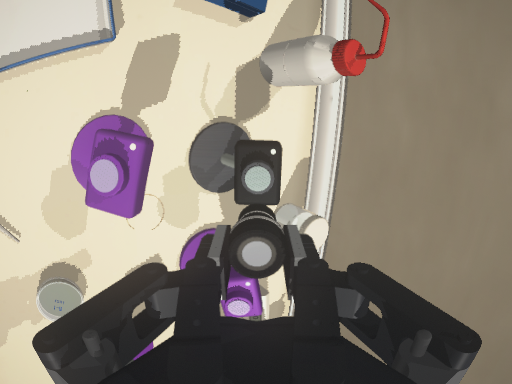

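```bash
python3 - <<'E'
from goal import *
import pickle
S,T,W=pickle.load(open("f5.pkl","rb"))
s=sense();R0=R.from_rotvec(s["ee_rot"]);p=s["eef_pos"]
print([np.round(proj(W,p+R0.apply([0,0,k]),True),1) for k in (-.014,0,.05,.086)],np.round(proj(W,L,True),1))
cv2.imwrite("pics/v1.png",cv2.resize(W["color"][125:225,190:310],(720,600),interpolation=cv2.INTER_CUBIC))
# predicted head face corners (face maybe 10mm behind lens)
yv=np.array([-np.sin(a),np.cos(a),0]);xv=np.cross(yv,zc)
for back in (0,.01): print(back,[ (np.round(np.array(proj(W,L-back*zc+i*.023*xv+j*.032*yv,True)),1)-[190,125])*6 for i,j in ((1,1),(1,-1),(-1,-1),(-1,1))])
E
```

```text
[array([257.3, 222.3]), array([257.2, 213.9]), array([257. , 191.3]), array([256.9, 179.8])] [257.7 180.2]
0 [array([256.2, 519.6]), array([260.4, 122.4]), array([564.6, 132. ]), array([542.4, 528. ])]
0.01 [array([261., 498.]), array([265.2, 113.4]), array([558.6, 122.4]), array([538.2, 505.8])]
```

View pics/v1.png

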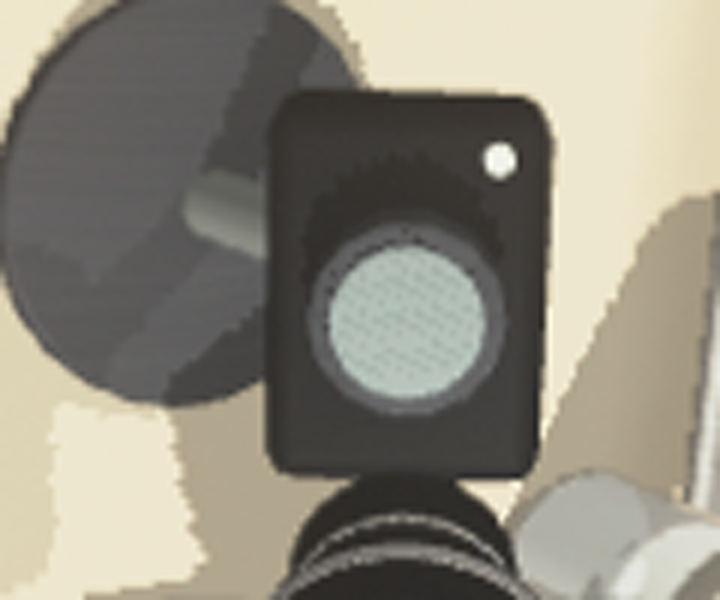

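```bash
python3 -m crank '[[255,[0.0003,0,0],[0,0,0]],[255,[0,0,0],[0,0,0]],[255,[0,0,0],[0,0,0]],[255,[0,0,0],[0,0,0]],[255,[0,0,0],[0,0,0]]]'; python3 - <<'E'
from goal import *
go(L+.086*zc)
S=grab_frame("scene");T=grab_frame("side")
cv2.imwrite("pics/w1.png",np.hstack([S["color"][60:360,80:460],T["color"][60:360,80:460]]))
print(tri(ray(S,189.2,102),ray(T,222,117)),L+.1*zc)
go(L+.086*zc); print(sense()["joint_vel"])
a=cv2.resize(T['color'][130:300,240:390],(600,680),interpolation=cv2.INTER_CUBIC)[:600];cv2.imwrite('pics/w2.png',a)
E
```

```text
time: 17.4
eef_pos: [0.6149, 0.2221, 0.1799]
ee_rot: [-2.988, -0.128, -0.941]
ft_force: [-0.2, -0.6, -0.3]
opening: 0.0275
t 17.40 pos [0.6149 0.2221 0.1799] turn [-0.0007  0.0014 -0.    ] shift now [ 0.0006  0.0003 -0.0003] shift after turn [ 0.0006  0.0003 -0.0003] j [-0.4937  0.481  -0.0832  2.151   1.6959  0.3206 -2.0829] F [-0.2285 -0.5614 -0.3262] op 0.0275
(array([0.6073, 0.221 , 0.1902]), [np.float64(0.0007145613634540074), np.float64(0.0007145613634541797)]) [0.6072 0.2215 0.1919]
t 17.50 pos [0.6149 0.2222 0.1798] turn [-0.0007  0.0015 -0.    ] shift now [ 0.0006  0.0003 -0.0003] shift after turn [ 0.0006  0.0003 -0.0003] j [-0.4937  0.481  -0.0832  2.151   1.6958  0.3206 -2.0829] F [ 0.4972  0.1833 -0.1139] op 0.0274
[ 0.0002  0.0002 -0.0003  0.001   0.0015 -0.0004  0.0004]
```

View pics/w1.png

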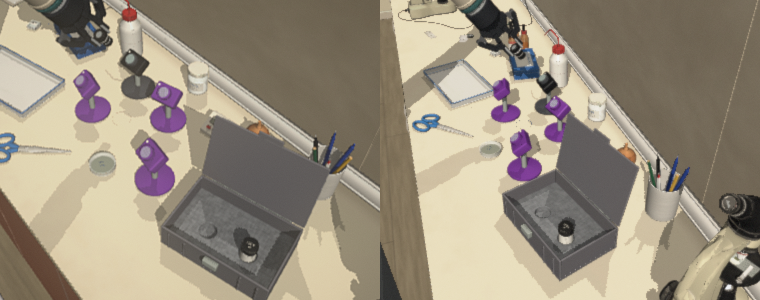

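View pics/w2.png

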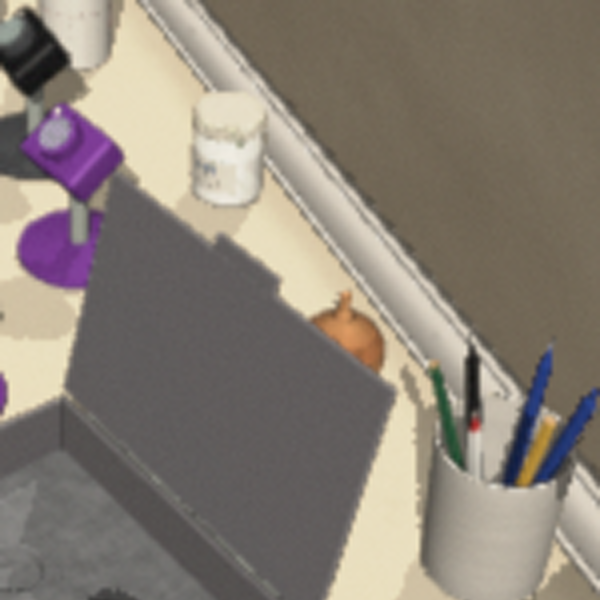

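```bash
python3 - <<'E'
from lid import *
from cell import hand_in
T=grab_frame("side")
print(lid(T,268.75,173.75,1),lid(T,338.75,227,-1))
print(hand_in())
E
```

```text
(np.float64(105.7), np.float64(0.1454)) (np.float64(104.1), np.float64(0.1505))
the job is handed in; nothing more can be done
None
```

The job is handed in: the lid is folded back and the eyepiece is held in front of the black inspection camera, with about 17.5 s of the 64 s used. The hand-in gave no verdict.

**Final checks**
- **Lid:** the two side-view corners gave 104.1° and 105.7° open. It stayed put after I retracted.
- **Eyepiece:** gripped steadily at 27.5 mm opening. Its lower end measured about 98–100 mm from the lens, about 1 mm from the lens axis. The tool axis was 0.1° from the lens axis I had measured.
- **Surroundings:** I saw no change to the screw pot, the other objects, or the camera and its stand. Wrist forces read no more than a few newtons.

**What went wrong or stayed uncertain**
- **First lid push:** it passed over the lid without touching. All three cameras showed the fingertips about 28 mm short of the reported tool point, so I corrected for that from then on.
- **Wrist limits:** the wrist reached its limits on joints 6 and 7 while tilting, so I rolled the tool about its own axis. That does not change where the eyepiece points.
- **Camera heading:** it comes from the edges of its head, good to about 1–1.5°. I took the 55° tilt as given.
- **Lens position:** the three views disagreed by a few millimetres.

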